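Free the shaker's seized lock pin

TASK

The lock pin of the jar shaker is seized in the sprung deck. Work it loose by twisting it to and fro as you draw it up, without heaving the deck and its jars up by more than a few millimetres, then lay the freed pin down flat on the black rubber mat and let go of it. Then take it again and park it lying in the two V-shaped saddles of the dark steel rack, with the flat grip at the rack's open end and the foot towards its upright end plate; leave the loose jars standing.

Things in the scene. Friction and masses are not known exactly. Their poses are not given: they have to be found in the camera images.
- shaker_bore (a point): Centre of the bore's mouth in the top of the shaker's deck, 115 mm above the table (fixed: does not follow the deck's lift); z up, x and y along the deck's sides. Bore 22 mm wide. Fixed white shaker 220 x 240 mm, aluminium deck 240 x 260 x 12 mm on top. Two jars 66 mm wide, 90 mm tall are clipped on the deck at x = +78 mm, y = +88 and -88 mm from the bore.
- bushing (a point): Centre of the seized bushing under the deck, on the bore's axis, 65 mm below the deck's top. It grips the shank with 25 to 40 N of dry friction against the direction of slip: a straight pull lifts the deck, but while the pin turns the friction opposes the turning (up to 0.35 N m) and little pull is needed. Turn to and fro at 1 rad/s or more while drawing up 3 to 5 mm/s.
- deck (a joint): Lift of the sprung deck in m: 0 at rest on its mounts, at most 0.012. It starts to lift at an upward pull of about 16 N, then 1 mm for each further 0.8 N; more than 6 mm is too much. The pin is free of the bushing after about 30 mm of travel and clear of the deck after 90 mm.
- pin_head (a point): Centre of the lock pin's flat grip (paddle): 34 mm wide along x, 12 mm thick along y, 36 mm tall along z (pin axis, from foot to head). Starts upright, 141 mm above the table, any yaw within about 1 rad of the robot's x axis. A collar 30 mm wide, 8 mm thick has its underside 26 mm below this point and rests on the deck.
- pin_shank (a point): Middle of the pin's round shank (18 mm thick, 90 mm long, foot chamfered), 45 mm from the foot, 71 mm below pin_head; same axes. Loose, steel with alloy head, 0.20 to 0.30 kg, 134 mm long over all; centre of mass 18 mm from here towards the head. Lying on a flat surface, this point is 9 to 15 mm above it.
- mat_top (a point): Centre of the top of the black rubber mat, 170 mm (x) by 150 mm (y), 4 mm thick, fixed on the table; z up. It may have changed places with the rack. Laid on it means: mid-shank over the mat, pin flat within about 12 degrees, at rest and let go for 0.2 s.
- rack_axis (a point): Where mid-shank belongs in the parking rack, 31 mm above the table; x is the parked pin's line, z up. Fixed dark steel base 126 x 70 x 6 mm, two V saddles (90 degrees, 8 mm thick, bottom of the V 18 mm, tips 39 mm above the table, 42 mm wide on top) 33 mm to either side along x. The foot points to +x, to an end plate 46 mm tall at +55 mm; collar and paddle lie past the -x saddle.
- jar_a: Loose glass jar with a cap, 66 mm wide, 90 mm tall, 0.22 kg; origin at the centre of its underside, z up. Leave it standing (60 mm of shift at most).
- jar_b: Loose glass jar with a cap, 66 mm wide, 90 mm tall, 0.22 kg; origin at the centre of its underside, z up. Leave it standing (60 mm of shift at most).
Things that resemble listed ones, but are neither listed nor needed, are in the scene too. Leave any blue or orange look-alike of the part that bears rack_axis alone.

How it is judged:
On the way, in this order (a step that is already met when the one before it is completed fails the run):
1. the pin is drawn right out of the deck (z of pin_shank in the frame of shaker_bore above 0.05 m), for 0.1 s.
2. the pin lies flat on the mat, at rest and let go (x of pin_shank in the frame of mat_top between -0.085 and 0.085 m and y of pin_shank in the frame of mat_top between -0.075 and 0.075 m and z of pin_shank in the frame of mat_top below 0.03 m and angle between pin_shank's own z axis and vertical above 1.35 rad and contact force between the fingers and pin below 0.05 N and linear speed of pin below 0.03 m/s), for 0.2 s.
At the end, for the whole second after the job is handed in: The pin lies at rest in both saddles of the rack: its mid-shank within 13 mm along and 4 mm across and in height of the rack's axis point, its axis within 0.1 rad of the rack's, its grip at the open end; the robot has let go (x of pin_shank in the frame of rack_axis between -0.013 and 0.013 m and y of pin_shank in the frame of rack_axis between -0.004 and 0.004 m and z of pin_shank in the frame of rack_axis between -0.004 and 0.004 m and x of pin_head in the frame of rack_axis below -0.05 m and angle between the z axis of pin_shank and the x axis of rack_axis, either way round below 0.1 rad and linear speed of pin below 0.02 m/s); the robot touches nothing.
It fails at once if the deck is heaved up more than 6 mm (value of joint deck above 0.006 m).
It fails at once if a loose jar is knocked over or moved more than 60 mm (distance of any of jar_a, jar_b from where it was at the start of the episode above 0.06 m or angle between any of jar_a, jar_b's own z axis and vertical above 0.5 rad).
It also fails if it takes over 72 s, if anything falls off the work surface, if the arm or the gripper's body presses on something with over 40 N, if the wrist force passes 120 N, or if a joint passes its speed limit or range.

ROBOT

A 7-joint arm with a two-finger parallel gripper is mounted at the origin on the work surface. World frame = base frame: x ahead of the robot, y to its left, z up, the work surface at z = 0. Lengths are in m, angles in rad, forces in N, time in s.
With the tool pointing down it reaches from about 0.4 to 0.85 m from the base axis. Payload 6.9 kg.
Tool frame: the origin (TCP) lies between the finger pads; the fingertips stand r.nose_length ahead of it and the grasp point (between the pads) lies 3 mm ahead of it (r.nose_length is the distance from the TCP to the fingertips, in m); z points along the fingers, y is the direction in which the jaws open and shut (so a half turn about z gives the same grasp; the last joint's range is limited). The gripper opens to 85 mm and grips with 20 to 120 N. Pads are 22 mm wide; open, the fingers measure 114 mm over their backs; the gripper's body (76 mm by 85 mm) begins 54 mm behind the grasp point. The pads swing forward as they close: fully open they stand 13 mm farther back than shut.
Start: joints at [-1.228, 0.507, -0.238, 1.5, 0.126, 1.149, -0.155], TCP at [0.147, 0.608, 0.253] pointing down, gripper open.
Joint ranges: [-3.08, 3.08], [-0.24, 2.05], [-1.43, 1.35], [0, 2.5], [-1.52, 4.66], [0.17, 1.96], [-2.89, 2.89]. Speed limits (rad/s): [2.39, 2.39, 3.14, 3.14, 3.14, 3.14, 3.14].

INTERFACE

Orientations are given as [roll, pitch, yaw] about the fixed x, y, z axes, in that order (R = Rz(yaw) Ry(pitch) Rx(roll)).
In Python, from bench import readout, vision, finish_job, trace, pinpoint, r gives the robot as it stands.
- The arm moves only by the tool apply_moves, never from a script. Its argument "moves" is a list of rows, each an object of numbers: "x", "y", "z": the shift along the tool's x, y, z in cm; "rx", "ry", "rz": the turn, a rotation vector about the tool's x, y, z in rad; "hand": the gripper command: -1 is shut, 1 is fully open, values between are in proportion. A call has 1 to 8 rows; each row is the pose to reach, as a shift and turn from the pose commanded when the call began, along the tool's axes at that moment; what a row does not reach only later rows make up. A row lasts 1/8 s, in which the tool goes at most 62.5 mm and 10.7 degrees, less where a joint would pass 70% of its speed; a pose out of reach is approached as far as the arm can. A call with a gripper value outside its range is refused whole. The fingers move at their own pace and stop on an object; the grip force is fixed at half the most. Time passes only in rows, so rows that repeat a pose let the fingers close. It gives the time, the measured TCP pose, the force and the opening at its end, in the units of the state.
- readout.read_state(): the state, without advancing time (a new reading comes with each control period).
- vision.get_image(name): name is "scene" or "top" or "wrist"; returns a dict with "frame" (480x640x3 uint8, red, green, blue), "depth" (480x640 float32, m along the optical axis (not along the pixel's ray), 0 where there is no reading), "camera_matrix" (3x3 intrinsics, pixels), "cam_to_world" (4x4, takes a point from camera to world coordinates). Camera axes: x right, y up, looking along -z (the intrinsics and any distortion apply to the point x, -y, -z); pixel columns grow to the right and rows downward; lengths in m; the calibration is good to about 2 mm. A picture is of the moment at which its call begins.
- finish_job(): hands the job in, once; it reports no verdict.
Trained networks look in a picture, given as the dict that the camera call returned (one of the last four; its "shot" number tells which), for a name from the list of things; names that differ only in an ending like _2 or _b are one class to them, and where a whole thing is asked for, a point or a joint stands for the part that bears it (a point fixed in the world has none). Each returns a list of dicts, best first, with "conf" (0 to 1); they miss things now and then, are a little off and sometimes report something else, mostly with a low value. They report only what shows in the picture. A call takes as long as a camera call. They do not tell look-alikes from the thing itself.
- trace(query, picture): "mask" (480x640 bool, what is visible of it).
- pinpoint(query, picture): "at" ([x, y, z] in m, in the coordinates of the camera as it stood for that picture, good to about 4 mm: a listed point, or the origin of a listed thing).
The state is a dict: "t": time; "joint_positions": joint angles; "joint_vel": joint speeds; "joint_efforts": joint torques, N m; "ee_pos": TCP position; "tool_rot": TCP orientation; "contact_force": force on the tool from outside, world axes, zero at the start; "wrist_torque": the same for the moment, N m; "grip_width": finger opening in m.
Only numpy, scipy, OpenCV 4.12 (cv2) and the standard library are available. Lean on these libraries where they do the work, as an engineer would, in place of code of your own. Each camera call takes 0.05 s, during which the arm holds its last target.

## Working session

There is one attempt and no reset: what is moved stays moved. The work goes in short steps, Python scripts to look and compute and a tool call to move; the robot and the scene stay as the last step left them, time stands still between calls to the robot, and variables do not carry over. Pictures are saved under pics/ and viewed, and the job is handed in when it is done.

Besides the shell and the picture viewer there is one more tool, called as a command line: name --argument value ..., lists and objects as JSON in quotes. apply_moves: Moves the arm, as the interface text tells. Its arguments: {"type":"object","properties":{"moves":{"type":"array","items":{"type":"object","properties":{"x":{"type":"number"},"y":{"type":"number"},"z":{"type":"number"},"rx":{"type":"number"},"ry":{"type":"number"},"rz":{"type":"number"},"hand":{"type":"number"}}}}},"required":["moves"]}

```bash
ls; mkdir -p pics
cat > h.py <<'E'
import numpy as np, cv2
from bench import readout, vision, trace, pinpoint, r
from scipy.spatial.transform import Rotation as R
def shot(n,name=None):
    p=vision.get_image(n)
    if name: cv2.imwrite('pics/'+name,cv2.cvtColor(p['frame'],cv2.COLOR_RGB2BGR))
    return p
def w(p,at):
    T=np.array(p['cam_to_world']); return T[:3,:3]@np.array(at)+T[:3,3]
def pts(p,mask=None):
    d=p['depth'];K=np.array(p['camera_matrix']);v,u=np.nonzero((d>0)&(mask if mask is not None else True))
    z=d[v,u];x=(u-K[0,2])/K[0,0]*z;y=(v-K[1,2])/K[1,1]*z
    c=np.stack([x,-y,-z],1);T=np.array(p['cam_to_world']);return c@T[:3,:3].T+T[:3,3],u,v
E
python3 - <<'E'
from h import *
s=readout.read_state();print(s['t'],s['ee_pos'],s['tool_rot'],s['grip_width'],r.nose_length)
for n in ['scene','top']:
    p=shot(n,n+'0.png')
    for q in ['shaker_bore','pin_head','pin_shank','mat_top','rack_axis','jar_a']:
        print(n,q,[(np.round(w(p,o['at']),4).tolist(),round(o['conf'],2)) for o in pinpoint(q,p)])
print(readout.read_state()['t'])
E
```

```text
pics
0.0 [0.1465833  0.60708574 0.25240666] [-3.13979212e+00  3.86475056e-05  2.90483949e+00] 0.0852898491474848 0.022
scene shaker_bore [([0.5934, 0.2048, 0.1122], 0.61)]
scene pin_head [([0.5907, 0.2048, 0.1399], 0.88)]
scene pin_shank [([0.5898, 0.2036, 0.1171], 0.2)]
scene mat_top [([0.5243, -0.3319, 0.0034], 0.56)]
scene rack_axis [([0.3188, 0.1432, 0.0309], 0.98), ([0.3079, 0.3485, 0.0318], 0.97), ([0.4796, -0.1016, 0.0319], 0.87)]
scene jar_a [([0.7536, -0.0753, 0.0002], 0.75), ([0.4812, -0.1024, 0.0273], 0.68), ([0.7155, -0.2303, 0.0021], 0.59)]
top shaker_bore [([0.59, 0.2061, 0.1129], 0.76)]
top pin_head [([0.5865, 0.205, 0.1419], 0.43)]
top pin_shank []
top mat_top []
top rack_axis [([0.485, -0.1015, 0.0337], 0.97), ([0.3208, 0.1475, 0.0353], 0.79), ([0.3091, 0.3539, 0.0271], 0.73)]
top jar_a [([0.7111, -0.2283, 0.0012], 0.97), ([0.7524, -0.0775, -0.001], 0.72), ([0.5882, 0.2083, 0.1416], 0.2)]
0.7
```

View pics/scene0.png

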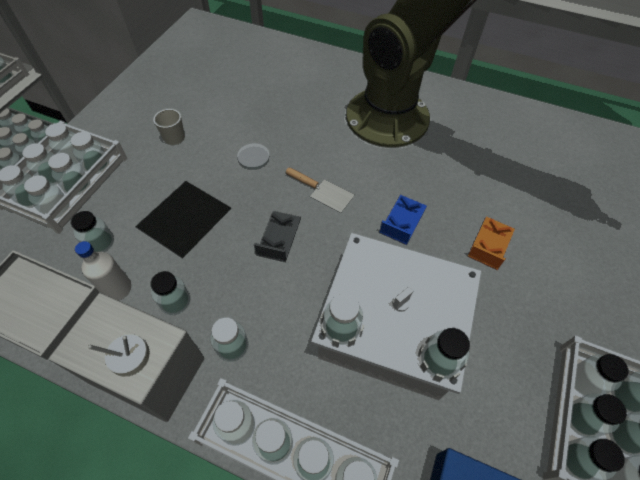

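View pics/top0.png

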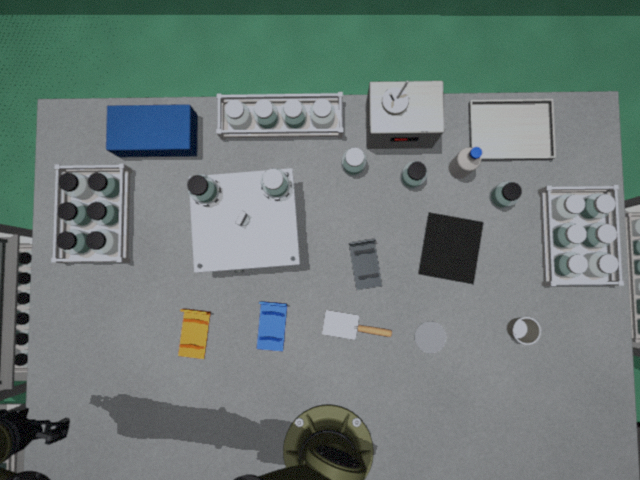

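The mat (scene ~183,217) and the dark rack (~278,235) are clear. The blue and orange racks are look-alikes. Next I measure the orientations.

Run:
```python
from h import *
for n in ['top','scene']:
    p=shot(n)
    P,u,v=pts(p)
    f=p['frame']
    for q,c in [('pin_head',(0.59,0.205)),('rack_axis',(0.482,-0.1015)),('shaker_bore',(0.59,0.205))]:
        for o in trace(q,p):
            m=o['mask'];X,_,_=pts(p,m);print(n,q,round(o['conf'],2),m.sum(),X.mean(0).round(3),X[:,2].max().round(3))
    # pin: points above 0.135 near head
    s=(np.hypot(P[:,0]-.59,P[:,1]-.205)<.035)&(P[:,2]>.135);X=P[s]
    print(n,'paddle top',s.sum(),X.mean(0),X.max(0))
    r_=cv2.minAreaRect((X[:,:2]*1000).astype(np.float32));print(r_)
    t=X[X[:,2]>.153];print('toponly',cv2.minAreaRect((t[:,:2]*1000).astype(np.float32)),t[:,2].mean())
    # rack
    s=(np.hypot(P[:,0]-.482,P[:,1]+.1015)<.09)&(P[:,2]>.003);X=P[s];print('rackbox',cv2.minAreaRect((X[:,:2]*1000).astype(np.float32)))
    t=X[X[:,2]>.036];print('high',len(t));
    for h in t[::max(1,len(t)//25)]: print(h.round(3).tolist(),end=' ')
    print()
    # deck
    s=(np.abs(P[:,2]-.115)<.006)&(np.hypot(P[:,0]-.59,P[:,1]-.205)<.2);X=P[s];print('deck',cv2.minAreaRect((X[:,:2]*1000).astype(np.float32)),X[:,2].mean())
    # mat
    g=f[v,u].max(1);s=(g<25)&(np.hypot(P[:,0]-.524,P[:,1]+.332)<.13)&(P[:,2]<.015);X=P[s];print('mat',s.sum(),cv2.minAreaRect((X[:,:2]*1000).astype(np.float32)))
    K=p['camera_matrix'];T=np.array(p['cam_to_world'])
    def crop(c,name,h=45):
        a=T[:3,:3].T@(np.array(c)-T[:3,3]);U=int(K[0][0]*a[0]/-a[2]+K[0][2]);V=int(K[1][1]*-a[1]/-a[2]+K[1][2])
        return cv2.resize(f[V-h:V+h,U-h:U+h,::-1],(400,400),interpolation=cv2.INTER_CUBIC)
    cv2.imwrite(f'pics/crop_{n}.png',np.hstack([crop((.59,.205,.14),'',30),crop((.482,-.1015,.03),'')]))
```

```text
top pin_head 0.29 1216 [ 0.483 -0.101  0.011] 0.051
top rack_axis 0.8 1239 [ 0.484 -0.1    0.011] 0.051
top rack_axis 0.71 1250 [0.321 0.147 0.011] 0.053
top rack_axis 0.68 1290 [0.305 0.353 0.011] 0.053
top shaker_bore 0.91 10025 [0.587 0.204 0.125] 0.213
top paddle top 98 [0.58932198 0.20414342 0.15522832] [0.60633829 0.21800123 0.16514443]
((590.3287963867188, 205.52447509765625), (12.683701515197754, 33.56641387939453), 63.265071868896484)
toponly ((590.1572265625, 205.72213745117188), (12.582130432128906, 33.109962463378906), 63.86374282836914) 0.15915445311260878
rackbox ((480.422607421875, -103.24822998046875), (172.8719024658203, 175.59613037109375), 83.20074462890625)
high 99
[0.548, -0.121, 0.044] [0.545, -0.105, 0.046] [0.546, -0.113, 0.04] [0.546, -0.121, 0.042] [0.543, -0.086, 0.05] [0.543, -0.095, 0.044] [0.543, -0.102, 0.047] [0.542, -0.11, 0.049] [0.543, -0.118, 0.046] [0.543, -0.126, 0.043] [0.541, -0.076, 0.043] [0.541, -0.084, 0.041] [0.54, -0.092, 0.049] [0.54, -0.102, 0.051] [0.541, -0.111, 0.037] [0.538, -0.063, 0.051] [0.538, -0.071, 0.05] [0.538, -0.079, 0.047
[... 1462 characters left out ...]
.048] [0.547, -0.128, 0.045] [0.517, -0.073, 0.037] [0.544, -0.115, 0.047] [0.548, -0.123, 0.043] [0.544, -0.107, 0.047] [0.549, -0.128, 0.037] [0.547, -0.111, 0.045] [0.541, -0.097, 0.044] [0.545, -0.113, 0.037] [0.545, -0.095, 0.047] [0.537, -0.082, 0.044] [0.544, -0.101, 0.038] [0.542, -0.084, 0.046] [0.535, -0.071, 0.045] [0.542, -0.09, 0.039] [0.539, -0.074, 0.044] [0.545, -0.093, 0.037] [0.541, -0.073, 0.044] [0.542, -0.078, 0.038] [0.539, -0.06, 0.046] 
deck ((589.9144287109375, 203.47177124023438), (242.68409729003906, 260.63250732421875), 4.040027618408203) 0.11483046742130587
mat 2766 ((524.3003540039062, -331.5707092285156), (146.8772735595703, 164.851806640625), 78.9448471069336)
```

View pics/crop_top.png

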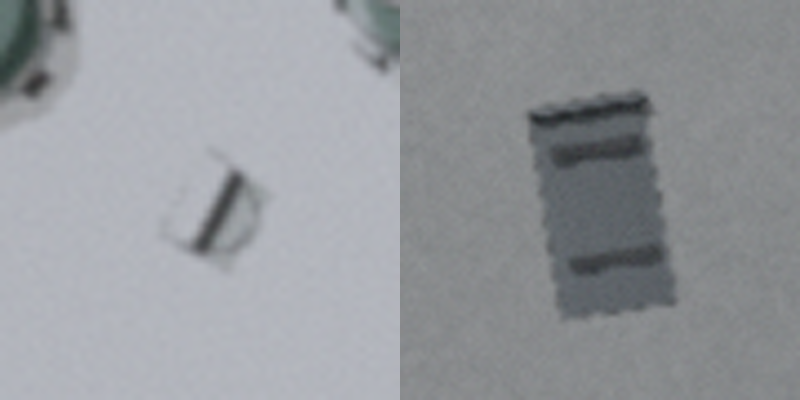

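View pics/crop_scene.png

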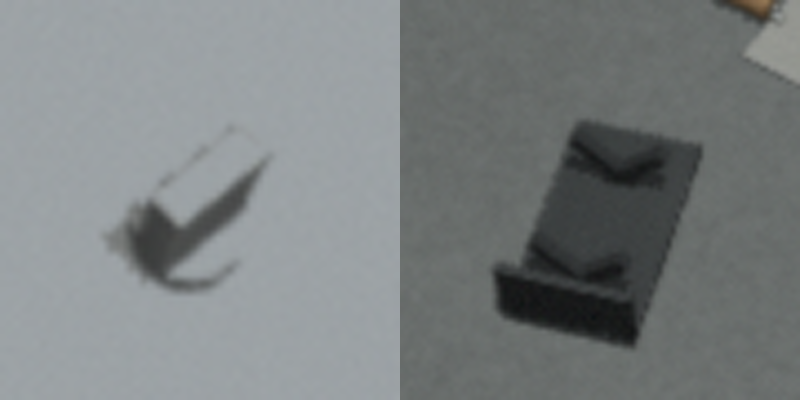

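```bash
cat >> h.py <<'E'
def tool():
    s=readout.read_state();return np.array(s['ee_pos']),R.from_euler('xyz',s['tool_rot']),s
def rel(pos,yaw=None,Rt=None):
    p0,R0,s=tool()
    if Rt is None: Rt=R.from_euler('xyz',[np.pi,0,yaw])
    d=R0.inv().apply(np.array(pos)-p0)*100;rv=(R0.inv()*Rt).as_rotvec()
    print('t',s['t'],'p0',p0.round(4),'rot',np.round(s['tool_rot'],3),'F',np.round(s['contact_force'],1),'g',round(s['grip_width'],4));print('shift cm',d.round(2),'rv',rv.round(3));return d,rv
E
python3 - <<'E'
from h import *
rel([.590,.2045,.26],np.deg2rad(153))
E
```

```text
t 1.1 p0 [0.1466 0.6076 0.2533] rot [ 3.142 -0.     2.905] F [-0.5 -0.2 -0.7] g 0.0853
shift cm [-52.55 -28.78  -0.67] rv [ 0.    -0.     0.234]
```

apply_moves --moves '[{"x": -52.5,"y": -28.8,"z": -0.7,"rz": 0.234,"hand": 1},{"x": -52.5,"y": -28.8,"z": -0.7,"rz": 0.234,"hand": 1},{"x": -52.5,"y": -28.8,"z": -0.7,"rz": 0.234,"hand": 1},{"x": -52.5,"y": -28.8,"z": -0.7,"rz": 0.234,"hand": 1},{"x": -52.5,"y": -28.8,"z": -0.7,"rz": 0.234,"hand": 1},{"x": -52.5,"y": -28.8,"z": -0.7,"rz": 0.234,"hand": 1},{"x": -52.5,"y": -28.8,"z": -0.7,"rz": 0.234,"hand": 1},{"x": -52.5,"y": -28.8,"z": -0.7,"rz": 0.234,"hand": 1}]'

```text
$.moves[0]: bad value
```

Run:
```python
from h import *
rel([.590,.2045,.26],np.deg2rad(153))
```

```text
t 1.1 p0 [0.1466 0.6076 0.2533] rot [ 3.142 -0.     2.905] F [-0.5 -0.2 -0.7] g 0.0853
shift cm [-52.55 -28.78  -0.67] rv [ 0.    -0.     0.234]
```

apply_moves --moves '[{"x": -5.2,"y": -2.9,"z": -0.1,"rz": 0.03,"hand": 1},{"x": -10.4,"y": -5.8,"z": -0.2,"rz": 0.06,"hand": 1},{"x": -15.6,"y": -8.7,"z": -0.3,"rz": 0.09,"hand": 1},{"x": -20.8,"y": -11.5,"z": -0.4,"rz": 0.12,"hand": 1},{"x": -26,"y": -14.3,"z": -0.5,"rz": 0.15,"hand": 1},{"x": -31.2,"y": -17.2,"z": -0.6,"rz": 0.18,"hand": 1},{"x": -36.4,"y": -20,"z": -0.7,"rz": 0.21,"hand": 1},{"x": -41.6,"y": -22.9,"z": -0.7,"rz": 0.234,"hand": 1}]'

```text
$.moves[0]: bad value
```

Run:
```python
from h import *
rel([.590,.2045,.26],np.deg2rad(153))
```

```text
t 1.1 p0 [0.1466 0.6076 0.2533] rot [ 3.142 -0.     2.905] F [-0.5 -0.2 -0.7] g 0.0853
shift cm [-52.55 -28.78  -0.67] rv [ 0.    -0.     0.234]
```

apply_moves --moves '[{"x": -5.2,"y": -2.9,"z": -0.1,"rx": 0,"ry": 0,"rz": 0.03,"hand": 1},{"x": -10.4,"y": -5.8,"z": -0.2,"rx": 0,"ry": 0,"rz": 0.06,"hand": 1},{"x": -15.6,"y": -8.7,"z": -0.3,"rx": 0,"ry": 0,"rz": 0.09,"hand": 1},{"x": -20.8,"y": -11.5,"z": -0.4,"rx": 0,"ry": 0,"rz": 0.12,"hand": 1},{"x": -26,"y": -14.3,"z": -0.5,"rx": 0,"ry": 0,"rz": 0.15,"hand": 1},{"x": -31.2,"y": -17.2,"z": -0.6,"rx": 0,"ry": 0,"rz": 0.18,"hand": 1},{"x": -36.4,"y": -20,"z": -0.7,"rx": 0,"ry": 0,"rz": 0.21,"hand": 1},{"x": -41.6,"y": -22.9,"z": -0.7,"rx": 0,"ry": 0,"rz": 0.234,"hand": 1}]'

```text
t: 2.1
ee_pos: [0.4986, 0.2861, 0.2606]
tool_rot: [3.141, 0.0, 2.67]
contact_force: [1.7, 1.4, 0.4]
grip_width: 0.0856
```

Run:
```python
from h import *
rel([.590,.2045,.26],np.deg2rad(153))
```

```text
t 2.1 p0 [0.4986 0.2861 0.2606] rot [3.141 0.    2.67 ] F [1.7 1.4 0.4] g 0.0856
shift cm [-11.85  -3.12   0.06] rv [ 0.001  0.    -0.   ]
```

apply_moves --moves '[{"x": -5.9,"y": -1.6,"z": 0,"rx": 0,"ry": 0,"rz": 0,"hand": 1},{"x": -11.8,"y": -3.1,"z": 0,"rx": 0,"ry": 0,"rz": 0,"hand": 1},{"x": -11.8,"y": -3.1,"z": 0,"rx": 0,"ry": 0,"rz": 0,"hand": 1}]'

```text
t: 2.48
ee_pos: [0.592, 0.2002, 0.2596]
tool_rot: [-3.139, 0.003, 2.662]
contact_force: [-0.7, 1.3, 0.2]
grip_width: 0.0857
```

Run:
```python
from h import *
p=shot('wrist','w1.png')
P,u,v=pts(p)
s=(np.hypot(P[:,0]-.59,P[:,1]-.205)<.035)&(P[:,2]>.15)&(P[:,2]<.168);X=P[s]
print(s.sum(),X.mean(0),cv2.minAreaRect((X[:,:2]*1000).astype(np.float32)))
for o in pinpoint('pin_head',p): print(w(p,o['at']),o['conf'])
rel([.590,.2045,.149],np.deg2rad(153))
```

```text
1249 [0.58803179 0.20419569 0.15863024] ((589.1842041015625, 203.56634521484375), (11.4854097366333, 34.44264602661133), 62.73729705810547)
[0.59282083 0.19917746 0.14166006] 0.67
t 2.575 p0 [0.5885 0.2057 0.2599] rot [-3.141e+00 -1.000e-03  2.669e+00] F [-1.   0.2  0.3] g 0.0854
shift cm [-0.2  -0.04 11.09] rv [-0.    -0.001 -0.001]
```

View pics/w1.png

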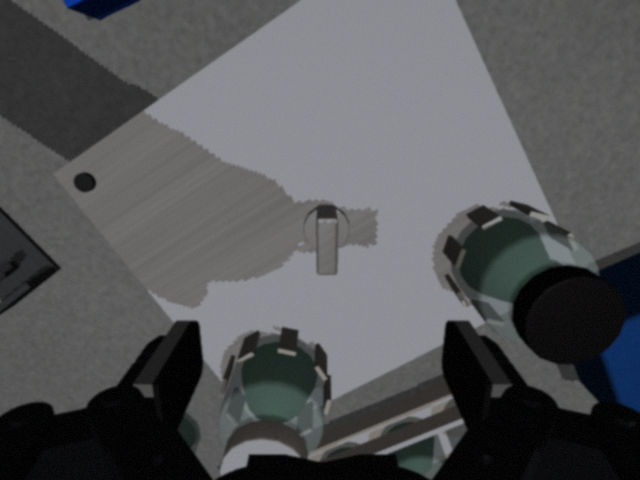

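apply_moves --moves '[{"x": -0.2,"y": -0.1,"z": 3.5,"rx": 0,"ry": 0,"rz": 0,"hand": 1},{"x": -0.2,"y": -0.1,"z": 7,"rx": 0,"ry": 0,"rz": 0,"hand": 0.3},{"x": -0.2,"y": -0.1,"z": 9.5,"rx": 0,"ry": 0,"rz": 0,"hand": 0},{"x": -0.2,"y": -0.1,"z": 11.1,"rx": 0,"ry": 0,"rz": 0,"hand": -0.4},{"x": -0.2,"y": -0.1,"z": 11.1,"rx": 0,"ry": 0,"rz": 0,"hand": -0.4}]'

```text
t: 3.2
ee_pos: [0.5887, 0.2053, 0.1486]
tool_rot: [-3.141, -0.002, 2.672]
contact_force: [-0.0, 0.7, 0.6]
grip_width: 0.0257
```

Run:
```python
from h import *
rel([.590,.204,.149],np.deg2rad(153))
```

```text
t 3.2 p0 [0.5887 0.2053 0.1486] rot [-3.141e+00 -2.000e-03  2.672e+00] F [-0.   0.7  0.6] g 0.0257
shift cm [-0.18 -0.05 -0.04] rv [-0.001 -0.002  0.002]
```

apply_moves --moves '[{"x": -0.1,"y": -0.05,"z": 0,"rx": 0,"ry": 0,"rz": 0,"hand": -0.6},{"x": -0.1,"y": -0.05,"z": 0,"rx": 0,"ry": 0,"rz": 0,"hand": -1},{"x": -0.1,"y": -0.05,"z": 0,"rx": 0,"ry": 0,"rz": 0,"hand": -1},{"x": -0.1,"y": -0.05,"z": 0,"rx": 0,"ry": 0,"rz": 0,"hand": -1}]'

```text
t: 3.7
ee_pos: [0.591, 0.2036, 0.1506]
tool_rot: [3.14, 0.001, 2.671]
contact_force: [-0.2, 0.1, 6.8]
grip_width: 0.0114
```

Run:
```python
from h import *
rel([.590,.204,.149],np.deg2rad(153))
p=shot('wrist','w2.png')
print(tool()[2]['joint_positions'])
```

```text
t 3.7 p0 [0.591  0.2036 0.1506] rot [3.140e+00 1.000e-03 2.671e+00] F [-0.2  0.1  6.8] g 0.0114
shift cm [ 0.11 -0.01  0.16] rv [0.002 0.001 0.   ]
[-0.32678899  0.59313383 -0.07216724  1.64079976  0.05130063  0.90740578
  0.68148748]
```

View pics/w2.png

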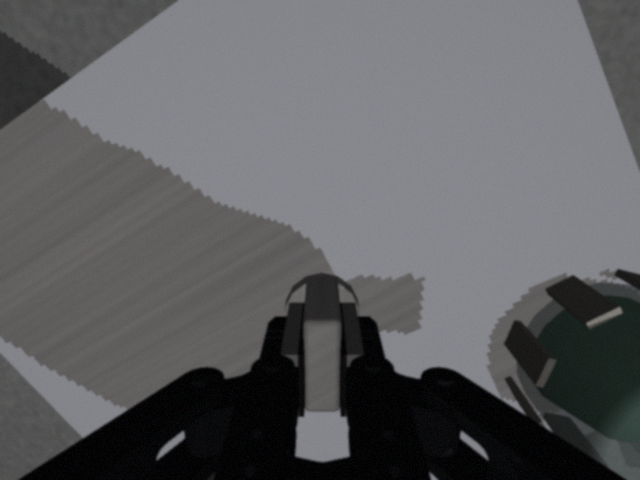

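apply_moves --moves '[{"x": 0,"y": 0,"z": 0,"rx": 0,"ry": 0,"rz": 0.17,"hand": -1},{"x": 0,"y": 0,"z": -0.05,"rx": 0,"ry": 0,"rz": 0.34,"hand": -1},{"x": 0,"y": 0,"z": -0.1,"rx": 0,"ry": 0,"rz": 0.51,"hand": -1},{"x": 0,"y": 0,"z": -0.15,"rx": 0,"ry": 0,"rz": 0.68,"hand": -1},{"x": 0,"y": 0,"z": -0.15,"rx": 0,"ry": 0,"rz": 0.51,"hand": -1},{"x": 0,"y": 0,"z": -0.2,"rx": 0,"ry": 0,"rz": 0.34,"hand": -1},{"x": 0,"y": 0,"z": -0.25,"rx": 0,"ry": 0,"rz": 0.17,"hand": -1},{"x": 0,"y": 0,"z": -0.3,"rx": 0,"ry": 0,"rz": 0,"hand": -1}]'

```text
t: 4.75
ee_pos: [0.5905, 0.2035, 0.1515]
tool_rot: [3.142, -0.0, 2.676]
contact_force: [1.6, 1.0, -9.9]
grip_width: 0.0112
```

apply_moves --moves '[{"x": 0,"y": 0,"z": -0.05,"rx": 0,"ry": 0,"rz": -0.17,"hand": -1},{"x": 0,"y": 0,"z": -0.1,"rx": 0,"ry": 0,"rz": -0.34,"hand": -1},{"x": 0,"y": 0,"z": -0.15,"rx": 0,"ry": 0,"rz": -0.51,"hand": -1},{"x": 0,"y": 0,"z": -0.2,"rx": 0,"ry": 0,"rz": -0.68,"hand": -1},{"x": 0,"y": 0,"z": -0.2,"rx": 0,"ry": 0,"rz": -0.51,"hand": -1},{"x": 0,"y": 0,"z": -0.25,"rx": 0,"ry": 0,"rz": -0.34,"hand": -1},{"x": 0,"y": 0,"z": -0.3,"rx": 0,"ry": 0,"rz": -0.17,"hand": -1},{"x": 0,"y": 0,"z": -0.35,"rx": 0,"ry": 0,"rz": 0,"hand": -1}]'

```text
t: 5.75
ee_pos: [0.5904, 0.2033, 0.1547]
tool_rot: [-3.141, -0.0, 2.666]
contact_force: [2.4, -0.1, -10.9]
grip_width: 0.0107
```

Run:
```python
from h import *
p=shot('wrist','w3.png')
P,u,v=pts(p)
s=(np.abs(P[:,2]-.117)<.008)&(np.hypot(P[:,0]-.5,P[:,1]-.15)<.05);print(s.sum(),np.median(P[s,2]),readout.read_state()['contact_force'],readout.read_state()['t'])
```

```text
40796 0.11518435731094055 [  3.38804177   0.43429813 -10.8655166 ] 5.8
```

View pics/w3.png

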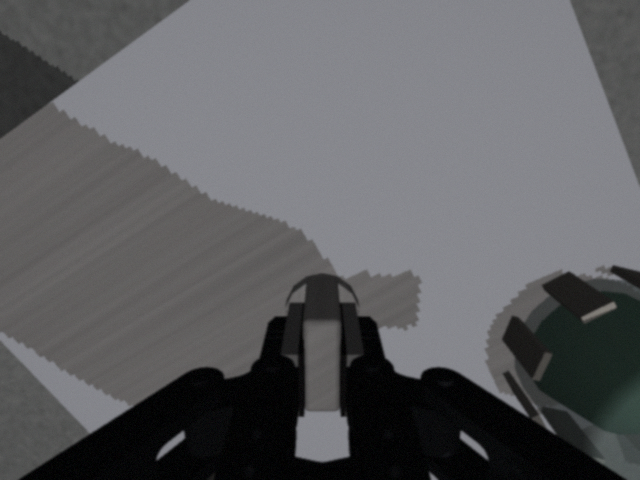

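apply_moves --moves '[{"x": 0,"y": 0,"z": -0.04,"rx": 0,"ry": 0,"rz": 0.18,"hand": -1},{"x": 0,"y": 0,"z": -0.1,"rx": 0,"ry": 0,"rz": 0.36,"hand": -1},{"x": 0,"y": 0,"z": -0.16,"rx": 0,"ry": 0,"rz": 0.54,"hand": -1},{"x": 0,"y": 0,"z": -0.21,"rx": 0,"ry": 0,"rz": 0.72,"hand": -1},{"x": 0,"y": 0,"z": -0.22,"rx": 0,"ry": 0,"rz": 0.54,"hand": -1},{"x": 0,"y": 0,"z": -0.27,"rx": 0,"ry": 0,"rz": 0.36,"hand": -1},{"x": 0,"y": 0,"z": -0.33,"rx": 0,"ry": 0,"rz": 0.18,"hand": -1},{"x": 0,"y": 0,"z": -0.39,"rx": 0,"ry": 0,"rz": 0,"hand": -1}]'

```text
t: 6.8
ee_pos: [0.5903, 0.2034, 0.1586]
tool_rot: [-3.141, -0.001, 2.679]
contact_force: [2.4, 0.6, -13.2]
grip_width: 0.0111
```

apply_moves --moves '[{"x": 0,"y": 0,"z": -0.05,"rx": 0,"ry": 0,"rz": -0.18,"hand": -1},{"x": 0,"y": 0,"z": -0.1,"rx": 0,"ry": 0,"rz": -0.36,"hand": -1},{"x": 0,"y": 0,"z": -0.16,"rx": 0,"ry": 0,"rz": -0.54,"hand": -1},{"x": 0,"y": 0,"z": -0.21,"rx": 0,"ry": 0,"rz": -0.72,"hand": -1},{"x": 0,"y": 0,"z": -0.22,"rx": 0,"ry": 0,"rz": -0.54,"hand": -1},{"x": 0,"y": 0,"z": -0.27,"rx": 0,"ry": 0,"rz": -0.36,"hand": -1},{"x": 0,"y": 0,"z": -0.33,"rx": 0,"ry": 0,"rz": -0.18,"hand": -1},{"x": 0,"y": 0,"z": -0.39,"rx": 0,"ry": 0,"rz": 0,"hand": -1}]'

```text
t: 7.8
ee_pos: [0.5904, 0.2033, 0.1625]
tool_rot: [-3.141, -0.0, 2.668]
contact_force: [3.4, 0.4, -12.4]
grip_width: 0.011
```

Run:
```python
from h import *
p=shot('wrist','w4.png')
P,u,v=pts(p)
s=(np.abs(P[:,2]-.117)<.008)&(np.hypot(P[:,0]-.5,P[:,1]-.15)<.05);print(s.sum(),np.median(P[s,2]),readout.read_state()['contact_force'],readout.read_state()['t'])
```

```text
38600 0.11518723594059901 [  3.50800047   0.15498783 -10.28146609] 7.85
```

View pics/w4.png

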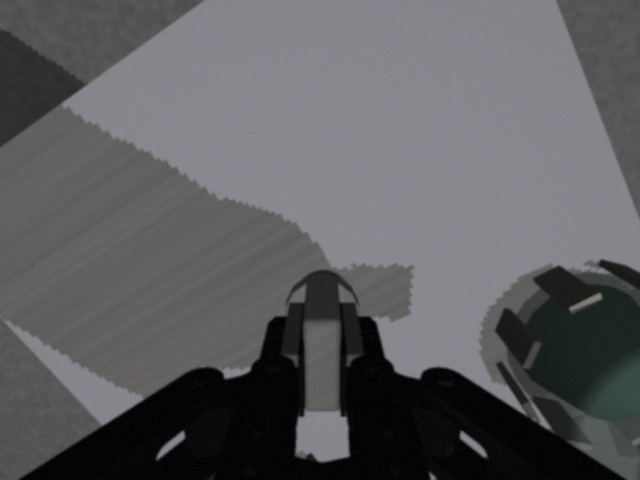

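apply_moves --moves '[{"x": 0,"y": 0,"z": -0.04,"rx": 0,"ry": 0,"rz": 0.18,"hand": -1},{"x": 0,"y": 0,"z": -0.1,"rx": 0,"ry": 0,"rz": 0.36,"hand": -1},{"x": 0,"y": 0,"z": -0.16,"rx": 0,"ry": 0,"rz": 0.54,"hand": -1},{"x": 0,"y": 0,"z": -0.21,"rx": 0,"ry": 0,"rz": 0.72,"hand": -1},{"x": 0,"y": 0,"z": -0.22,"rx": 0,"ry": 0,"rz": 0.54,"hand": -1},{"x": 0,"y": 0,"z": -0.27,"rx": 0,"ry": 0,"rz": 0.36,"hand": -1},{"x": 0,"y": 0,"z": -0.33,"rx": 0,"ry": 0,"rz": 0.18,"hand": -1},{"x": 0,"y": 0,"z": -0.39,"rx": 0,"ry": 0,"rz": 0,"hand": -1}]'

```text
t: 8.85
ee_pos: [0.5903, 0.2034, 0.1665]
tool_rot: [-3.141, -0.001, 2.681]
contact_force: [2.8, 1.0, -12.4]
grip_width: 0.011
```

apply_moves --moves '[{"x": 0,"y": 0,"z": -0.05,"rx": 0,"ry": 0,"rz": -0.18,"hand": -1},{"x": 0,"y": 0,"z": -0.1,"rx": 0,"ry": 0,"rz": -0.36,"hand": -1},{"x": 0,"y": 0,"z": -0.16,"rx": 0,"ry": 0,"rz": -0.54,"hand": -1},{"x": 0,"y": 0,"z": -0.21,"rx": 0,"ry": 0,"rz": -0.72,"hand": -1},{"x": 0,"y": 0,"z": -0.22,"rx": 0,"ry": 0,"rz": -0.54,"hand": -1},{"x": 0,"y": 0,"z": -0.27,"rx": 0,"ry": 0,"rz": -0.36,"hand": -1},{"x": 0,"y": 0,"z": -0.33,"rx": 0,"ry": 0,"rz": -0.18,"hand": -1},{"x": 0,"y": 0,"z": -0.39,"rx": 0,"ry": 0,"rz": 0,"hand": -1}]'

```text
t: 9.85
ee_pos: [0.5904, 0.2034, 0.1705]
tool_rot: [-3.141, -0.0, 2.67]
contact_force: [4.0, -0.3, -12.2]
grip_width: 0.011
```

apply_moves --moves '[{"x": 0,"y": 0,"z": -0.04,"rx": 0,"ry": 0,"rz": 0.18,"hand": -1},{"x": 0,"y": 0,"z": -0.1,"rx": 0,"ry": 0,"rz": 0.36,"hand": -1},{"x": 0,"y": 0,"z": -0.16,"rx": 0,"ry": 0,"rz": 0.54,"hand": -1},{"x": 0,"y": 0,"z": -0.21,"rx": 0,"ry": 0,"rz": 0.72,"hand": -1},{"x": 0,"y": 0,"z": -0.22,"rx": 0,"ry": 0,"rz": 0.54,"hand": -1},{"x": 0,"y": 0,"z": -0.27,"rx": 0,"ry": 0,"rz": 0.36,"hand": -1},{"x": 0,"y": 0,"z": -0.33,"rx": 0,"ry": 0,"rz": 0.18,"hand": -1},{"x": 0,"y": 0,"z": -0.39,"rx": 0,"ry": 0,"rz": 0,"hand": -1}]'

```text
t: 10.85
ee_pos: [0.5903, 0.2034, 0.1743]
tool_rot: [-3.141, -0.001, 2.681]
contact_force: [3.8, 0.5, -12.8]
grip_width: 0.0108
```

apply_moves --moves '[{"x": 0,"y": 0,"z": -0.05,"rx": 0,"ry": 0,"rz": -0.18,"hand": -1},{"x": 0,"y": 0,"z": -0.1,"rx": 0,"ry": 0,"rz": -0.36,"hand": -1},{"x": 0,"y": 0,"z": -0.16,"rx": 0,"ry": 0,"rz": -0.54,"hand": -1},{"x": 0,"y": 0,"z": -0.21,"rx": 0,"ry": 0,"rz": -0.72,"hand": -1},{"x": 0,"y": 0,"z": -0.22,"rx": 0,"ry": 0,"rz": -0.54,"hand": -1},{"x": 0,"y": 0,"z": -0.27,"rx": 0,"ry": 0,"rz": -0.36,"hand": -1},{"x": 0,"y": 0,"z": -0.33,"rx": 0,"ry": 0,"rz": -0.18,"hand": -1},{"x": 0,"y": 0,"z": -0.39,"rx": 0,"ry": 0,"rz": 0,"hand": -1}]'

```text
t: 11.85
ee_pos: [0.5909, 0.2036, 0.1804]
tool_rot: [3.14, 0.001, 2.67]
contact_force: [-0.5, -0.3, 1.0]
grip_width: 0.0114
```

Run:
```python
from h import *
p=shot('wrist','w5.png');q=shot('scene','s5.png')
P,u,v=pts(p)
s=(np.abs(P[:,2]-.117)<.008)&(np.hypot(P[:,0]-.5,P[:,1]-.15)<.05);print(s.sum(),np.median(P[s,2]),readout.read_state()['contact_force'],readout.read_state()['t'])
a=cv2.imread('pics/s5.png')[180:420,270:510];cv2.imwrite('pics/c5.png',np.hstack([cv2.resize(a,(400,400)),cv2.resize(cv2.imread('pics/w5.png'),(400,400))]))
```

```text
33008 0.1151031671915839 [ 0.27275629 -0.31041567  4.44547348] 11.95
```

View pics/c5.png

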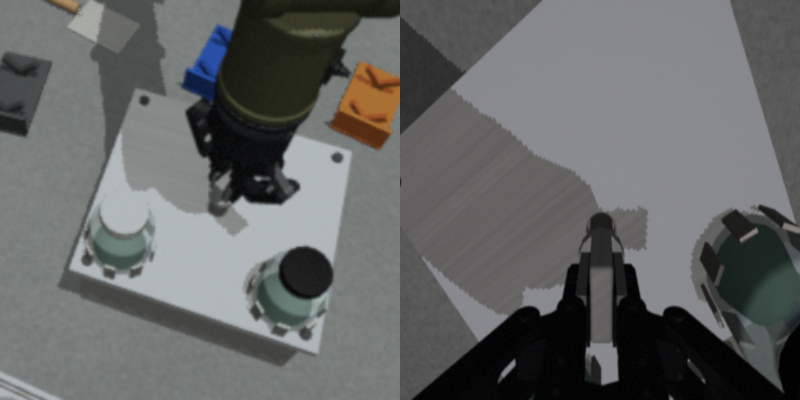

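apply_moves --moves '[{"x": 0,"y": 0,"z": -0.2,"rx": 0,"ry": 0,"rz": 0.15,"hand": -1},{"x": 0,"y": 0,"z": -0.5,"rx": 0,"ry": 0,"rz": 0.3,"hand": -1},{"x": 0,"y": 0,"z": -1.2,"rx": 0,"ry": 0,"rz": 0.3,"hand": -1},{"x": 0,"y": 0,"z": -2.5,"rx": 0,"ry": 0,"rz": 0.15,"hand": -1},{"x": 0,"y": 0,"z": -4.5,"rx": 0,"ry": 0,"rz": 0,"hand": -1},{"x": 0,"y": 0,"z": -7,"rx": 0,"ry": 0,"rz": 0,"hand": -1},{"x": 0,"y": 0,"z": -9.5,"rx": 0,"ry": 0,"rz": 0,"hand": -1},{"x": 0,"y": 0,"z": -12,"rx": 0,"ry": 0,"rz": 0,"hand": -1}]'

```text
t: 12.95
ee_pos: [0.5902, 0.2031, 0.3003]
tool_rot: [-3.141, 0.0, 2.679]
contact_force: [0.8, -0.1, -1.8]
grip_width: 0.0113
```

Run:
```python
from h import *
p=shot('wrist','w6.png')
# target: over mat, tool x/jaw: jaw axis perpendicular to radial direction of mat
print(np.rad2deg(np.arctan2(-.3316,.5243)))
rel([.47,-.30,.30],np.deg2rad(153))
print(tool()[2]['joint_positions'])
```

```text
-32.31181147686608
t 13.0 p0 [0.5914 0.2036 0.3039] rot [3.138 0.004 2.678] F [1.  1.  1.8] g 0.011
shift cm [-11.65 -50.48   0.26] rv [0.004 0.004 0.008]
[-0.32280968  0.46729129 -0.07927749  1.41934708  0.03817062  1.25132201
  0.70196696]
```

View pics/w6.png

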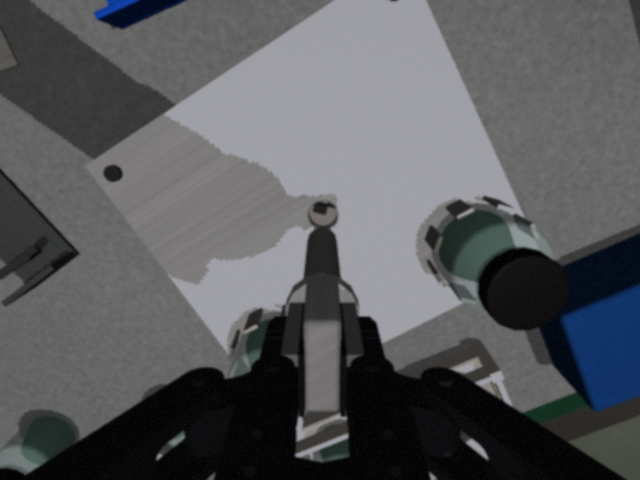

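apply_moves --moves '[{"x": -1.5,"y": -5.7,"z": 0,"rx": 0,"ry": 0,"rz": 0,"hand": -1},{"x": -2.9,"y": -11.5,"z": 0,"rx": 0,"ry": 0,"rz": 0,"hand": -1},{"x": -4.3,"y": -17.2,"z": 0,"rx": 0,"ry": 0,"rz": 0,"hand": -1},{"x": -5.7,"y": -23,"z": 0,"rx": 0,"ry": 0,"rz": 0,"hand": -1},{"x": -7.1,"y": -28.7,"z": 0,"rx": 0,"ry": 0,"rz": 0,"hand": -1},{"x": -8.5,"y": -34.5,"z": 0,"rx": 0,"ry": 0,"rz": 0,"hand": -1},{"x": -9.9,"y": -40.2,"z": 0,"rx": 0,"ry": 0,"rz": 0,"hand": -1},{"x": -11,"y": -45.5,"z": 0,"rx": 0,"ry": 0,"rz": 0,"hand": -1}]'

```text
t: 14.0
ee_pos: [0.481, -0.254, 0.299]
tool_rot: [-3.141, -0.0, 2.677]
contact_force: [1.8, 0.1, -1.6]
grip_width: 0.011
```

Run:
```python
from h import *
rel([.461,-.30,.25],np.deg2rad(153))
print(tool()[2]['joint_positions'])
```

```text
t 14.0 p0 [ 0.481 -0.254  0.299] rot [-3.141 -0.     2.677] F [ 1.8  0.1 -1.6] g 0.011
shift cm [-0.27 -5.01  4.9 ] rv [-0.001 -0.     0.007]
[ 0.40422287  0.34133105  0.05167336  1.64106305 -0.01811888  1.15969395
  1.5662921 ]
```

apply_moves --moves '[{"x": 0,"y": -2,"z": 1,"rx": 0,"ry": -0.12,"rz": 0,"hand": -1},{"x": 0,"y": -4,"z": 2,"rx": 0,"ry": -0.24,"rz": 0,"hand": -1},{"x": 0,"y": -5,"z": 3,"rx": 0,"ry": -0.36,"rz": 0,"hand": -1},{"x": 0,"y": -5,"z": 4,"rx": 0,"ry": -0.48,"rz": 0,"hand": -1},{"x": 0,"y": -5,"z": 5,"rx": 0,"ry": -0.6,"rz": 0,"hand": -1},{"x": 0,"y": -5,"z": 6,"rx": 0,"ry": -0.72,"rz": 0,"hand": -1},{"x": 0,"y": -5,"z": 7,"rx": 0,"ry": -0.84,"rz": 0,"hand": -1},{"x": 0,"y": -5,"z": 7,"rx": 0,"ry": -0.84,"rz": 0,"hand": -1}]'

```text
t: 15.0
ee_pos: [0.4771, -0.28, 0.2663]
tool_rot: [3.1, 0.655, 2.672]
contact_force: [0.7, -1.0, -2.1]
grip_width: 0.0113
```

Run:
```python
from h import *
rel([.461,-.30,.25],np.deg2rad(153))
p,Rr,s=tool();print(Rr.as_matrix().round(3),s['joint_positions'])
z=Rr.as_matrix()[:,2];print('foot',p+.116*z)
p=shot('wrist','w7.png');p=shot('scene','s7.png')
```

```text
t 15.0 p0 [ 0.4771 -0.28    0.2663] rot [3.1   0.655 2.672] F [ 0.7 -1.  -2.1] g 0.0113
shift cm [ 1.41 -2.55  0.86] rv [0.04  0.654 0.016]
[[-0.708  0.429  0.561]
 [ 0.359  0.903 -0.238]
 [-0.609  0.033 -0.793]] [ 0.17158915  0.17197101  0.43172085  2.2434566  -1.1080532   0.19710772
  2.72981164]
foot [ 0.54217625 -0.30761004  0.17431594]
```

View pics/s7.png

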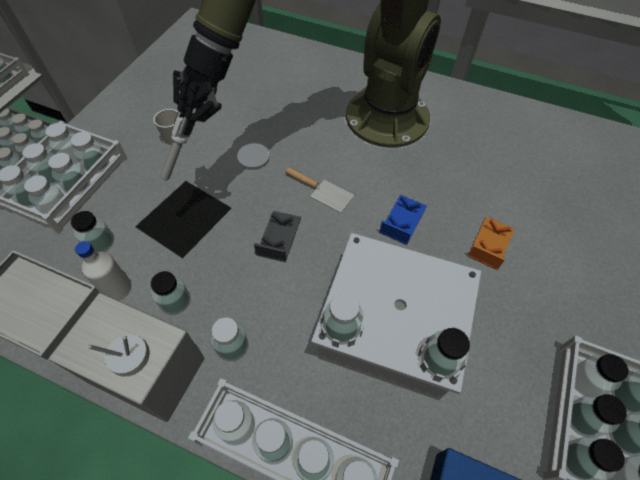

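View pics/w7.png

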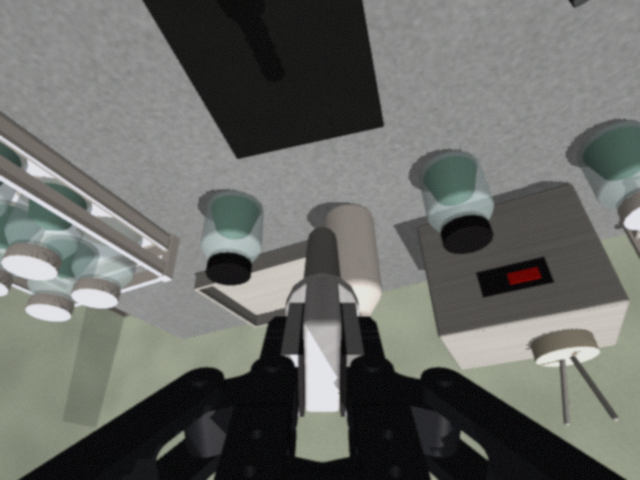

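Run:
```python
from h import *
Rt=R.from_euler('xyz',[np.pi,0,np.deg2rad(153)])*R.from_rotvec([0,-.25,0])
print(Rt.as_matrix()[:,2])
rel([.536,-.338,.15],Rt=Rt)
```

```text
[ 0.22043854 -0.11231905 -0.96891242]
t 15.1 p0 [ 0.4732 -0.2869  0.2686] rot [3.101 0.659 2.658] F [-0.1  0.1 -1.9] g 0.0114
shift cm [ 0.98 -2.18 14.16] rv [ 0.035  0.409 -0.003]
```

apply_moves --moves '[{"x": 0.3,"y": -0.5,"z": 3,"rx": 0.01,"ry": 0.1,"rz": 0,"hand": -1},{"x": 0.6,"y": -1,"z": 6,"rx": 0.02,"ry": 0.2,"rz": 0,"hand": -1},{"x": 0.8,"y": -1.5,"z": 9,"rx": 0.03,"ry": 0.3,"rz": 0,"hand": -1},{"x": 1,"y": -2.2,"z": 12,"rx": 0.035,"ry": 0.41,"rz": 0,"hand": -1},{"x": 1,"y": -2.2,"z": 14,"rx": 0.035,"ry": 0.41,"rz": 0,"hand": -1},{"x": 1,"y": -2.2,"z": 14,"rx": 0.035,"ry": 0.41,"rz": 0,"hand": -1}]'

```text
t: 15.85
ee_pos: [0.5336, -0.3384, 0.1484]
tool_rot: [3.137, 0.244, 2.66]
contact_force: [-0.7, 0.5, -2.0]
grip_width: 0.0108
```

Run:
```python
from h import *
Rt=R.from_euler('xyz',[np.pi,0,np.deg2rad(153)])*R.from_rotvec([0,-.25,0])
rel([.536,-.338,.1275],Rt=Rt)
print(tool()[2]['joint_positions'])
```

```text
t 15.85 p0 [ 0.5336 -0.3384  0.1484] rot [3.137 0.244 2.66 ] F [-0.7  0.5 -2. ] g 0.0108
shift cm [0.32 0.14 2.08] rv [ 0.002 -0.006 -0.01 ]
[ 0.10744682  0.60311931  0.68177336  1.85963053 -0.7100245   0.6592338
  2.28431395]
```

apply_moves --moves '[{"x": 0.2,"y": 0.1,"z": 1,"rx": 0,"ry": 0,"rz": 0,"hand": -1},{"x": 0.2,"y": 0.1,"z": 1.8,"rx": 0,"ry": 0,"rz": 0,"hand": -1},{"x": 0.2,"y": 0.1,"z": 2.1,"rx": 0,"ry": 0,"rz": 0,"hand": -1},{"x": 0.2,"y": 0.1,"z": 2.1,"rx": 0,"ry": 0,"rz": 0,"hand": -1}]'

```text
t: 16.35
ee_pos: [0.5382, -0.3387, 0.1298]
tool_rot: [3.136, 0.248, 2.661]
contact_force: [0.5, -0.1, -1.7]
grip_width: 0.0106
```

apply_moves --moves '[{"x": 0.05,"y": 0,"z": 0.2,"rx": 0,"ry": 0,"rz": 0,"hand": -1},{"x": 0.1,"y": 0,"z": 0.4,"rx": 0,"ry": 0,"rz": 0,"hand": -1},{"x": 0.1,"y": 0,"z": 0.4,"rx": 0,"ry": 0,"rz": 0,"hand": -1}]'

```text
t: 16.73
ee_pos: [0.5386, -0.3393, 0.127]
tool_rot: [3.136, 0.25, 2.66]
contact_force: [-3.4, 2.8, 8.7]
grip_width: 0.0109
```

apply_moves --moves '[{"x": 0.9,"y": 0,"z": -0.1,"rx": 0,"ry": 0,"rz": 0,"hand": -1},{"x": 1.9,"y": 0,"z": -0.05,"rx": 0,"ry": 0,"rz": 0,"hand": -1},{"x": 2.9,"y": 0,"z": 0.1,"rx": 0,"ry": 0,"rz": 0,"hand": -1},{"x": 4.3,"y": 0,"z": 0.5,"rx": 0,"ry": 0,"rz": 0,"hand": -1},{"x": 5.7,"y": 0,"z": 1,"rx": 0,"ry": 0,"rz": 0,"hand": -1}]'

```text
t: 17.35
ee_pos: [0.493, -0.3162, 0.105]
tool_rot: [3.137, 0.255, 2.66]
contact_force: [-1.2, 2.1, 12.1]
grip_width: 0.0108
```

Run:
```python
from h import *
p=shot('wrist','w8.png');p=shot('scene','s8.png')
a=p['frame'][100:340,60:380,::-1];cv2.imwrite('pics/c8.png',np.hstack([cv2.resize(a,(400,300)),cv2.resize(cv2.imread('pics/w8.png'),(400,300))]))
print(tool()[2]['joint_positions'],tool()[2]['contact_force'])
```

```text
[ 0.16351702  0.58522881  0.5723503   2.03383881 -0.82230439  0.47647398
  2.42503485] [-6.79295702  3.62475864 15.002827  ]
```

View pics/c8.png

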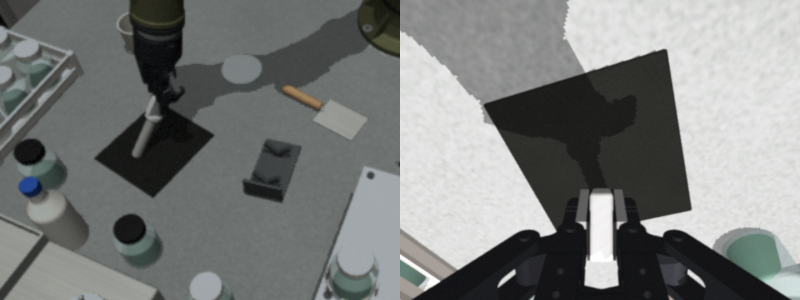

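apply_moves --moves '[{"x": 1.3,"y": 0,"z": 0.7,"rx": 0,"ry": 0,"rz": 0,"hand": -1},{"x": 2.5,"y": 0,"z": 1.4,"rx": 0,"ry": 0,"rz": 0,"hand": -1},{"x": 3.3,"y": 0,"z": 2.2,"rx": 0,"ry": 0,"rz": 0,"hand": -1},{"x": 4.1,"y": 0,"z": 3,"rx": 0,"ry": 0,"rz": 0,"hand": -1}]'

```text
t: 17.95
ee_pos: [0.4626, -0.2999, 0.0638]
tool_rot: [3.137, 0.25, 2.66]
contact_force: [-3.0, 0.3, 7.8]
grip_width: 0.0111
```

Run:
```python
from h import *
p=shot('wrist','w9.png');p=shot('scene','s9.png')
a=p['frame'][130:290,100:313,::-1];cv2.imwrite('pics/c9.png',np.hstack([cv2.resize(a,(400,300)),cv2.resize(cv2.imread('pics/w9.png'),(400,300))]))
print(tool()[2]['joint_positions'],tool()[2]['contact_force'])
```

```text
[ 0.26963279  0.5935391   0.40841572  2.14783193 -0.95459494  0.31381535
  2.57336138] [-5.40871462  1.39554837  6.26200935]
```

View pics/c9.png

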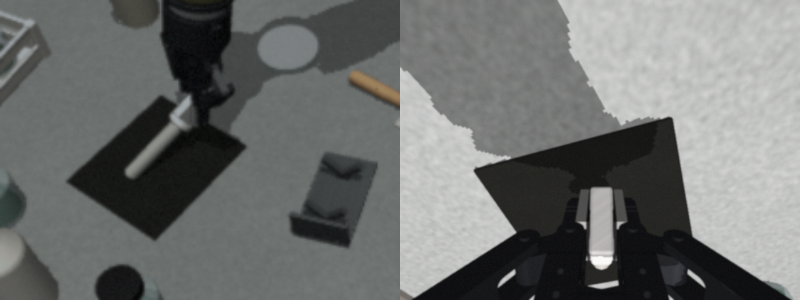

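apply_moves --moves '[{"x": 0.5,"y": 0,"z": 0.6,"rx": 0,"ry": 0.06,"rz": 0,"hand": -1},{"x": 0.9,"y": 0,"z": 1.3,"rx": 0,"ry": 0.12,"rz": 0,"hand": -1},{"x": 0.9,"y": 0,"z": 1.3,"rx": 0,"ry": 0.12,"rz": 0,"hand": -1}]'

```text
t: 18.42
ee_pos: [0.459, -0.2977, 0.0484]
tool_rot: [3.138, 0.129, 2.662]
contact_force: [-0.0, -0.9, 1.5]
grip_width: 0.0114
```

Run:
```python
from h import *
print(tool()[2]['joint_positions'],tool()[2]['contact_force'])
```

```text
[ 0.1795835   0.67232081  0.55635297  2.06379802 -0.82827375  0.49177538
  2.4427601 ] [-0.02350564 -0.86012771  1.53218736]
```

apply_moves --moves '[{"x": 0,"y": 0,"z": 0,"rx": 0,"ry": 0,"rz": 0,"hand": -0.6},{"x": 0,"y": 0,"z": 0,"rx": 0,"ry": 0,"rz": 0,"hand": -0.2},{"x": 0,"y": 0,"z": 0,"rx": 0,"ry": 0,"rz": 0,"hand": 0.2},{"x": 0,"y": 0,"z": -2,"rx": 0,"ry": 0,"rz": 0,"hand": 0.5},{"x": 0,"y": 0,"z": -6,"rx": 0,"ry": 0,"rz": 0,"hand": 0.5},{"x": 0,"y": 0,"z": -12,"rx": 0,"ry": -0.06,"rz": 0,"hand": 0.5},{"x": 0,"y": 0,"z": -16,"rx": 0,"ry": -0.12,"rz": 0,"hand": 0.5},{"x": 0,"y": 0,"z": -16,"rx": 0,"ry": -0.12,"rz": 0,"hand": 0.5}]'

```text
t: 19.42
ee_pos: [0.4394, -0.2883, 0.2094]
tool_rot: [3.134, 0.253, 2.659]
contact_force: [0.1, 0.7, -0.3]
grip_width: 0.064
```

Run:
```python
from h import *
p=shot('wrist','w10.png')
P,u,v=pts(p)
for q in ['pin_shank','pin_head']:
  for o in pinpoint(q,p): print(q,w(p,o['at']).round(4),round(o['conf'],2))
p2=shot('scene','s10.png')
for q in ['pin_shank','pin_head']:
  for o in pinpoint(q,p2): print(q,w(p2,o['at']).round(4),round(o['conf'],2))
a=p2['frame'][130:290,100:313,::-1];cv2.imwrite('pics/c10.png',np.hstack([cv2.resize(a,(400,300)),cv2.resize(cv2.imread('pics/w10.png'),(400,300))]))
s=(np.abs(P[:,0]-.51)<.09)&(np.abs(P[:,1]+.33)<.08)&(P[:,2]>.01)&(P[:,2]<.06)
X=P[s];r_=cv2.minAreaRect((X[:,:2]*1000).astype(np.float32));print(s.sum(),X.mean(0),r_,np.percentile(X[:,2],98))
print(tool()[2]['joint_positions'],tool()[:1],tool()[2]['t'],tool()[2]['tool_rot'])
```

```text
pin_shank [ 0.5191 -0.3281  0.015 ] 0.96
pin_head [ 0.4575 -0.2968  0.023 ] 0.68
pin_head [ 0.5204 -0.3302  0.0174] 0.5
pin_head [ 0.713  -0.2305 -0.0022] 0.23
pin_shank [ 0.5203 -0.3305  0.0168] 0.79
pin_head [ 0.4569 -0.2956  0.0228] 0.69
3293 [ 0.48828715 -0.31367506  0.02809562] ((498.7603454589844, -319.0494079589844), (28.962879180908203, 135.35362243652344), 62.435977935791016) 0.04090662285527701
[-0.04789456  0.39486602  0.8290755   2.04766715 -0.59070503  0.65584763
  2.24165369] (array([ 0.43935805, -0.2876702 ,  0.20546955]),) 19.725 [3.13668425 0.24535561 2.66075904]
```

View pics/c10.png

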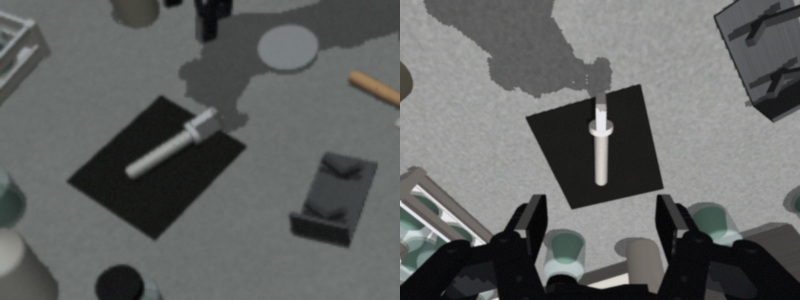

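Run:
```python
from h import *
rel([.512,-.3253,.11],np.deg2rad(152.4))
```

```text
t 19.725 p0 [ 0.4394 -0.2877  0.2055] rot [3.137 0.245 2.661] F [ 0.2 -0.1  0.1] g 0.0639
shift cm [-5.62 -0.03 11.25] rv [0.005 0.245 0.001]
```

apply_moves --moves '[{"x": -2,"y": 0,"z": 3,"rx": 0,"ry": 0.1,"rz": 0,"hand": 0.5},{"x": -4,"y": 0,"z": 6,"rx": 0,"ry": 0.2,"rz": 0,"hand": 0.5},{"x": -5.6,"y": 0,"z": 9,"rx": 0.005,"ry": 0.245,"rz": 0,"hand": 0.5},{"x": -5.6,"y": 0,"z": 11.2,"rx": 0.005,"ry": 0.245,"rz": 0,"hand": 0.5},{"x": -5.6,"y": 0,"z": 11.2,"rx": 0.005,"ry": 0.245,"rz": 0,"hand": 0.5}]'

```text
t: 20.35
ee_pos: [0.5106, -0.3245, 0.1093]
tool_rot: [3.141, -0.002, 2.66]
contact_force: [-0.3, 0.0, 1.1]
grip_width: 0.0638
```

Run:
```python
from h import *
p=shot('wrist','w11.png')
P,u,v=pts(p)
s=(np.abs(P[:,0]-.51)<.09)&(np.abs(P[:,1]+.33)<.08)&(P[:,2]>.012)&(P[:,2]<.06)
X=P[s];print(s.sum(),X.mean(0),cv2.minAreaRect((X[:,:2]*1000).astype(np.float32)))
for o in pinpoint('pin_shank',p): print(w(p,o['at']).round(4),round(o['conf'],2))
rel([.512,-.3253,.028],np.deg2rad(152.4));print(tool()[2]['joint_positions'])
```

```text
8001 [ 0.49320667 -0.31597609  0.02880664] ((499.3662109375, -319.16522216796875), (28.960914611816406, 135.1785888671875), 62.82540512084961)
[ 0.5209 -0.3319  0.0169] 0.77
t 20.45 p0 [ 0.511  -0.3252  0.1121] rot [3.141e+00 2.000e-03 2.660e+00] F [-0.5  0.7  0.5] g 0.0638
shift cm [-0.07  0.04  8.41] rv [ 0.     0.002 -0.   ]
[ 0.09411024  0.73281369  0.74836322  1.74110602 -0.61317517  0.91417544
  2.19190792]
```

View pics/w11.png

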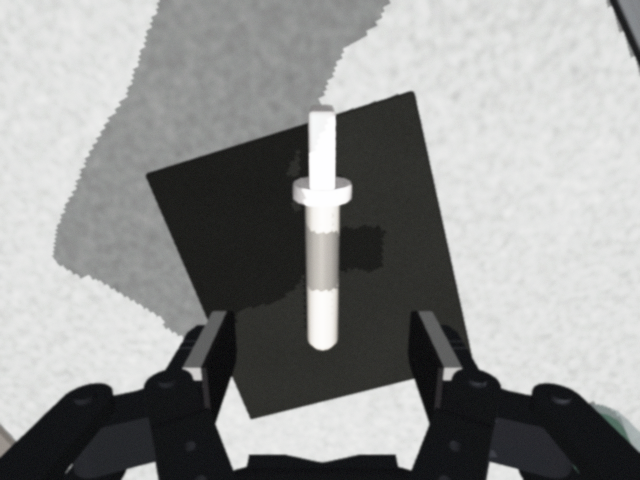

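apply_moves --moves '[{"x": -0.1,"y": 0,"z": 3,"rx": 0,"ry": 0,"rz": 0,"hand": 0.3},{"x": -0.1,"y": 0,"z": 6,"rx": 0,"ry": 0,"rz": 0,"hand": 0},{"x": -0.1,"y": 0,"z": 7.8,"rx": 0,"ry": 0,"rz": 0,"hand": -0.2},{"x": -0.1,"y": 0,"z": 8.2,"rx": 0,"ry": 0,"rz": 0,"hand": -0.2},{"x": -0.1,"y": 0,"z": 8.2,"rx": 0,"ry": 0,"rz": 0,"hand": -0.2}]'

```text
t: 21.08
ee_pos: [0.5135, -0.3261, 0.0307]
tool_rot: [3.141, 0.004, 2.661]
contact_force: [0.1, -0.5, -0.3]
grip_width: 0.0341
```

apply_moves --moves '[{"x": 0,"y": 0,"z": 0.1,"rx": 0,"ry": 0,"rz": 0,"hand": -0.6},{"x": 0,"y": 0,"z": 0.1,"rx": 0,"ry": 0,"rz": 0,"hand": -1},{"x": 0,"y": 0,"z": 0.1,"rx": 0,"ry": 0,"rz": 0,"hand": -1},{"x": 0,"y": 0,"z": 0.1,"rx": 0,"ry": 0,"rz": 0,"hand": -1}]'

```text
t: 21.58
ee_pos: [0.5138, -0.3262, 0.0301]
tool_rot: [3.141, 0.005, 2.661]
contact_force: [-0.9, 0.6, 5.5]
grip_width: 0.0155
```

Run:
```python
from h import *
p=shot('wrist','w12.png')
rel([.49,-.16,.15],np.deg2rad(190.4));print(tool()[2]['joint_positions'])
```

```text
t 21.625 p0 [ 0.5138 -0.3262  0.0301] rot [3.141 0.005 2.661] F [-1.   1.3  5.9] g 0.0156
shift cm [  9.74  13.64 -12.03] rv [-0.001  0.004 -0.662]
[ 0.14536179  0.82979397  0.65726086  1.79665813 -0.71195154  0.76305243
  2.27145969]
```

View pics/w12.png

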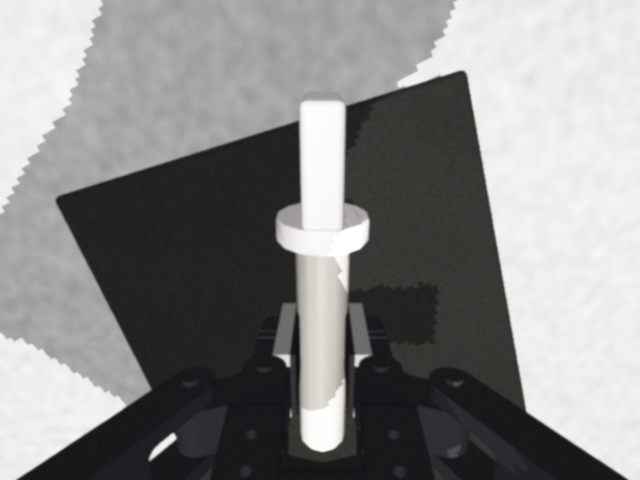

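apply_moves --moves '[{"x": 0,"y": 0,"z": -1,"rx": 0,"ry": 0,"rz": 0,"hand": -1},{"x": 0,"y": 0,"z": -3,"rx": 0,"ry": 0,"rz": 0,"hand": -1},{"x": 0,"y": 0,"z": -5,"rx": 0,"ry": 0,"rz": 0,"hand": -1},{"x": 0,"y": 0,"z": -5,"rx": 0,"ry": 0,"rz": 0,"hand": -1}]'

```text
t: 22.12
ee_pos: [0.5141, -0.3265, 0.0813]
tool_rot: [-3.141, 0.007, 2.661]
contact_force: [0.2, 0.3, -2.9]
grip_width: 0.0155
```

Run:
```python
from h import *
p=shot('wrist','w13.png');rel([.49,-.16,.15],np.deg2rad(190.4))
P,u,v=pts(p)
t,Rr,s=tool();Q=Rr.inv().apply(P-t)
m=(np.abs(Q[:,0])<.13)&(np.abs(Q[:,1])<.03)&(np.abs(Q[:,2])<.05)
for lo in np.arange(-.05,.12,.008):
    k=m&(Q[:,0]>lo)&(Q[:,0]<lo+.008)&(np.abs(Q[:,1])<.005)
    if k.sum()>5: print(round(lo,3),k.sum(),'topz',np.percentile(Q[k,2],20).round(4),'y',np.median(Q[k,1]).round(4))
```

```text
t 22.175 p0 [ 0.5137 -0.3259  0.08  ] rot [3.141 0.005 2.662] F [ 0.1  0.4 -2.3] g 0.0159
shift cm [ 9.73 13.62 -7.04] rv [-0.001  0.005 -0.662]
-0.05 296 topz 0.0069 y 0.0
-0.042 413 topz 0.0062 y 0.0
-0.034 435 topz 0.0056 y 0.0
-0.026 459 topz 0.0049 y -0.0
-0.018 475 topz 0.0042 y -0.0
-0.01 537 topz 0.0035 y -0.0
-0.002 557 topz 0.0028 y -0.0
0.006 579 topz 0.0021 y -0.0
0.014 651 topz 0.0014 y -0.0
0.022 689 topz 0.0007 y -0.0001
0.03 510 topz -0.0002 y -0.0001
0.038 794 topz -0.0068 y 0.0
0.046 947 topz -0.0099 y -0.0001
0.054 1055 topz -0.0106 y -0.0001
0.062 1149 topz -0.0113 y 0.0001
0.07 1270 topz -0.0119 y -0.0001
0.078 688 topz -0.0118 y -0.0003
```

View pics/w13.png

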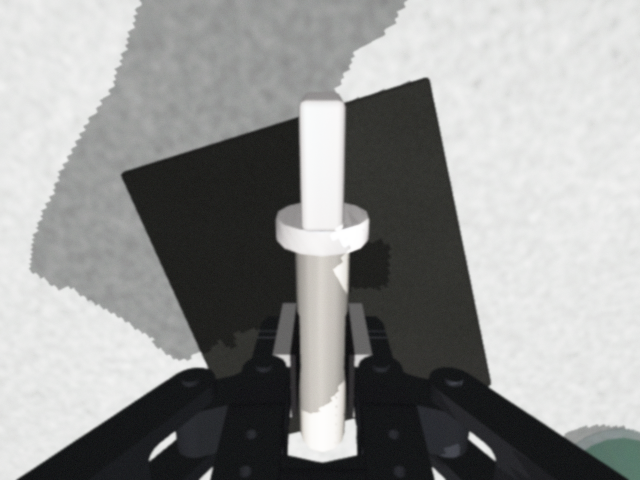

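apply_moves --moves '[{"x": 0,"y": 0,"z": -3,"rx": 0,"ry": 0,"rz": 0,"hand": -1},{"x": 1.5,"y": 2,"z": -6,"rx": 0,"ry": 0,"rz": -0.1,"hand": -1},{"x": 3.5,"y": 4.5,"z": -9,"rx": 0,"ry": 0,"rz": -0.25,"hand": -1},{"x": 5.5,"y": 7,"z": -9,"rx": 0,"ry": 0,"rz": -0.4,"hand": -1},{"x": 7,"y": 9,"z": -9,"rx": 0,"ry": 0,"rz": -0.55,"hand": -1},{"x": 8.4,"y": 11,"z": -9,"rx": 0,"ry": 0,"rz": -0.66,"hand": -1},{"x": 8.4,"y": 11,"z": -9,"rx": 0,"ry": 0,"rz": -0.66,"hand": -1},{"x": 8.4,"y": 11,"z": -9,"rx": 0,"ry": 0,"rz": -0.66,"hand": -1}]'

```text
t: 23.18
ee_pos: [0.4893, -0.1896, 0.1685]
tool_rot: [-3.14, 0.002, -2.963]
contact_force: [0.1, 0.0, -2.3]
grip_width: 0.0158
```

```bash
cat > rk.py <<'E'
from h import *
p=shot('wrist','w14.png')
P,u,v=pts(p)
t,Rr,s=tool();Q=Rr.inv().apply(P-t)
print('t',s['t'],t,s['tool_rot'],s['joint_positions'])
m=(np.abs(Q[:,1])<.004)&(np.abs(Q[:,2])<.03)
q=Q[m];print('xmax',np.percentile(q[:,0],[98,99.5,100]),'collar edge',np.percentile(q[(q[:,2]<-.004)&(q[:,0]>.02),0],[0.2,1,3]))
k=(q[:,0]<.03)&(q[:,0]>-.05);print(np.polyfit(q[k,0],q[k,2],1))
np.save('wP.npy',P)
for o in pinpoint('rack_axis',p): print('rack',w(p,o['at']).round(4),round(o['conf'],2))
E
python3 rk.py
```

```text
t 23.225 [ 0.48924781 -0.19001677  0.16849455] [-3.13960300e+00  2.00643024e-03 -2.96384848e+00] [-0.10829462  0.51501611  0.65464942  1.89276284 -0.40432221  0.86562989
  2.49883533]
xmax [0.08180302 0.08345372 0.08389601] collar edge [0.03815011 0.03876033 0.03999564]
[-0.0875789   0.00472185]
rack [ 0.4843 -0.1044  0.0315] 0.7
```

View pics/w14.png

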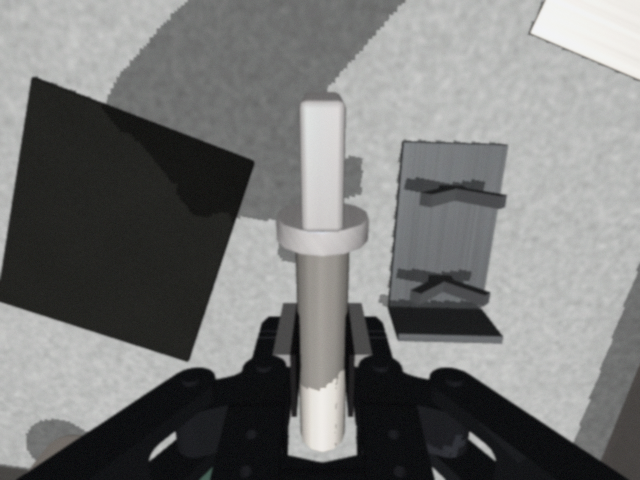

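Run:
```python
from h import *
P=np.load('wP.npy')
n=np.hypot(P[:,0]-.484,P[:,1]+.103)<.085
B=P[n&(P[:,2]>.0035)&(P[:,2]<.009)]
print('floor',np.median(P[n&(P[:,2]<.003),2]), len(B),np.median(B[:,2]))
rc=cv2.minAreaRect((B[:,:2]*1000).astype(np.float32));print('base',rc)
A=P[n&(P[:,2]>.0035)];print('all',cv2.minAreaRect((A[:,:2]*1000).astype(np.float32)))
for yaw in [0.16,.17,.18,.19,.20]:
    c,s=np.cos(yaw),np.sin(yaw)
    D=A[:,:2]-[.484,-.103];X=D@[c,s];Y=D@[-s,c]
    # robust extents: edge sharpness
    H=A[:,2]
    b=(H>.004)&(H<.008)
    print(yaw,'x',np.percentile(X[b],[.5,99.5]).round(4),'y',np.percentile(Y[b],[.5,1,50,99,99.5]).round(4),'ysp',[ (np.percentile(Y[b&(abs(X-x0)<.008)],[2,98])).round(4).tolist() for x0 in (-.05,0,.04)])
    hi=(H>.015)
    for x0 in (-.033,.033):
        k=hi&(abs(X-x0)<.01)
        print('  sad',x0,k.sum(),'x',np.percentile(X[k],[2,50,98]).round(4),'y',np.percentile(Y[k],[1,99]).round(4),'H',H[k].max().round(4), 'tips x',X[k&(H>.034)].mean().round(4) if (k&(H>.034)).any() else None)
    k=(H>.04);print('  end',k.sum(),np.percentile(X[k],[2,98]).round(4),np.percentile(Y[k],[1,99]).round(4))
```

```text
floor 0.00016035874980821485 14026 0.0061594577276392615
base ((480.6368103027344, -104.08651733398438), (125.24342346191406, 70.8354721069336), 8.607237815856934)
all ((484.6249694824219, -128.3489532470703), (126.40057373046875, 119.58516693115234), 8.228181838989258)
0.16 x [-0.0657  0.0542] y [-0.0357 -0.0353 -0.0024  0.0334  0.0338] ysp [[-0.0341, 0.0332], [-0.0348, 0.0324], [-0.0359, 0.0323]]
  sad -0.033 6472 x [-0.038  -0.0264 -0.0232] y [-0.0794  0.0218] H 0.233 tips x -0.0268
  sad 0.033 1421 x [0.0241 0.0297 0.0358] y [-0.0806  0.0246] H 0.1604 tips x 0.0303
  end 27019 [-0.0269  0.0556] [-0.0832  0.0185]
0.17 x [-0.0657  0.0542] y [-0.0359 -0.0354 -0.0023  0.0335  0.0342] ysp [[-0.0336, 0.0337], [-0.0348, 0.0324], [-0.0363, 0.032]]
  sad -0.033 7065 x [-0.0379 -0.0271 -0.0231] y [-0.0792  0.0218] H 0.233 tips x -0.027
  sad 0.033 1402 x [0.0244 0.0297 0.0359] y [-0.0804  0.0243] H 0.1601 tips x 0.0303
  end 27019 [-0.0277  0.0556] [-0.0832  0.018 ]
0.18 x [-0.0658  0.0543] y [-0.0362 -0.0355 -0.0022  0.0338  0.0346] ysp [[-0.0331, 0.0342], [-0.0347, 0.0325], [-0.0366, 0.0
[... 231 characters left out ...]
9 x [-0.0659  0.0544] y [-0.0365 -0.0357 -0.002   0.0342  0.035 ] ysp [[-0.0326, 0.0346], [-0.0348, 0.0325], [-0.037, 0.0313]]
  sad -0.033 12757 x [-0.0374 -0.025  -0.023 ] y [-0.079   0.0207] H 0.233 tips x -0.026
  sad 0.033 1372 x [0.0245 0.0297 0.0361] y [-0.0805  0.0237] H 0.1601 tips x 0.0303
  end 27019 [-0.0291  0.0556] [-0.0832  0.0169]
0.2 x [-0.0661  0.0545] y [-0.0368 -0.0359 -0.0019  0.0346  0.0355] ysp [[-0.0321, 0.0351], [-0.0348, 0.0326], [-0.0374, 0.031]]
  sad -0.033 15753 x [-0.037  -0.0243 -0.0231] y [-0.0796  0.0202] H 0.233 tips x -0.0259
  sad 0.033 1356 x [0.0248 0.0298 0.0362] y [-0.0804  0.0234] H 0.1593 tips x 0.0304
  end 27019 [-0.0298  0.0557] [-0.0832  0.0163]
```

```bash
cat > tgt.py <<'E'
from h import *
import sys
yaw=.150;c=np.array([.4806,-.1041,.031])
Rt=R.from_euler('xyz',[np.pi,0,np.pi+yaw])*R.from_rotvec([0,-.0875,0])
def go(dz): 
    p=c-Rt.apply([-.006,0,.0122])+[0,0,dz]; print('target',p.round(4)); return rel(p,Rt=Rt)
if __name__=='__main__': go(float(sys.argv[1]))
E
python3 - <<'E'
from h import *
from tgt import *
P=np.load('wP.npy')
D=P-c;X=D[:,0]*np.cos(yaw)+D[:,1]*np.sin(yaw);Y=-D[:,0]*np.sin(yaw)+D[:,1]*np.cos(yaw);H=P[:,2]
n=(abs(X)<.075)&(abs(Y)<.04)&(H<.055)&(H>.012)
for a,b in((-.045,-.02),(.02,.045),(.045,.07)):
    k=n&(X>a)&(X<b);print(k.sum(),np.percentile(X[k],[2,98]).round(4),np.percentile(Y[k],[1,99]).round(4),H[k].max())
    for y0 in np.arange(-.024,.025,.006):
        kk=k&(abs(Y-y0)<.003); 
        if kk.sum(): print('   ',round(y0,3),np.percentile(H[kk],95).round(4),end='')
    print()
go(.07)
E
```

```text
1318 [-0.0346 -0.0267] [-0.0262  0.0258] 0.04053077745033451
    -0.024 0.0397    -0.018 0.0388    -0.012 0.0329    -0.006 0.0266    -0.0 0.0212    0.006 0.0271    0.012 0.0332    0.018 0.0393    0.024 0.039
1311 [0.0311 0.0393] [-0.0262  0.0256] 0.040464118446816716
    -0.024 0.0393    -0.018 0.0385    -0.012 0.0327    -0.006 0.0265    -0.0 0.0214    0.006 0.0271    0.012 0.0334    0.018 0.0391    0.024 0.039
3202 [0.0568 0.0627] [-0.0351  0.0335] 0.04812331748559309
    -0.024 0.0466    -0.018 0.0465    -0.012 0.0467    -0.006 0.0465    -0.0 0.0466    0.006 0.0467    0.012 0.0467    0.018 0.0465    0.024 0.0468
target [ 0.4736 -0.1052  0.1126]
t 23.275 p0 [ 0.4893 -0.1901  0.1685] rot [-3.140e+00  2.000e-03 -2.964e+00] F [ 0.4 -0.2 -1.5] g 0.0161
shift cm [0.05 8.65 5.57] rv [-0.001 -0.085  0.028]
```

apply_moves --moves '[{"x": 0,"y": 3,"z": 0,"rx": 0,"ry": -0.03,"rz": 0.01,"hand": -1},{"x": -0.1,"y": 6,"z": 1,"rx": 0,"ry": -0.06,"rz": 0.02,"hand": -1},{"x": -0.1,"y": 8.6,"z": 3,"rx": 0,"ry": -0.085,"rz": 0.028,"hand": -1},{"x": -0.1,"y": 8.6,"z": 5.5,"rx": 0,"ry": -0.085,"rz": 0.028,"hand": -1},{"x": -0.1,"y": 8.6,"z": 5.5,"rx": 0,"ry": -0.085,"rz": 0.028,"hand": -1}]'

```text
t: 23.9
ee_pos: [0.4742, -0.1048, 0.1124]
tool_rot: [3.141, 0.084, -2.991]
contact_force: [0.7, -0.9, -2.0]
grip_width: 0.0156
```

```bash
sed -i 's/\[.4806,-.1041,.031\]/[.4828,-.1038,.031]/' tgt.py
python3 - <<'E'
from h import *
from tgt import *
go(.07);go(.015)
p=shot('wrist','w15.png');go(0.0);print(tool()[2]['joint_positions'])
E
```

```text
target [ 0.4758 -0.1049  0.1126]
t 23.9 p0 [ 0.4742 -0.1048  0.1124] rot [ 3.141  0.084 -2.991] F [ 0.7 -0.9 -2. ] g 0.0156
shift cm [-0.16 -0.03 -0.01] rv [ 0.    -0.003  0.   ]
target [ 0.4758 -0.1049  0.0576]
t 23.9 p0 [ 0.4742 -0.1048  0.1124] rot [ 3.141  0.084 -2.991] F [ 0.7 -0.9 -2. ] g 0.0156
shift cm [ 0.31 -0.03  5.47] rv [ 0.    -0.003  0.   ]
target [ 0.4758 -0.1049  0.0426]
t 23.95 p0 [ 0.4749 -0.1054  0.1133] rot [-3.141  0.086 -2.992] F [-0.5  0.7 -2.3] g 0.0153
shift cm [0.51 0.04 7.05] rv [-0.    -0.002 -0.   ]
[-0.19924734  0.5007184   0.56265375  2.11578742 -0.5566525   0.58412749
  2.48343091]
```

View pics/w15.png

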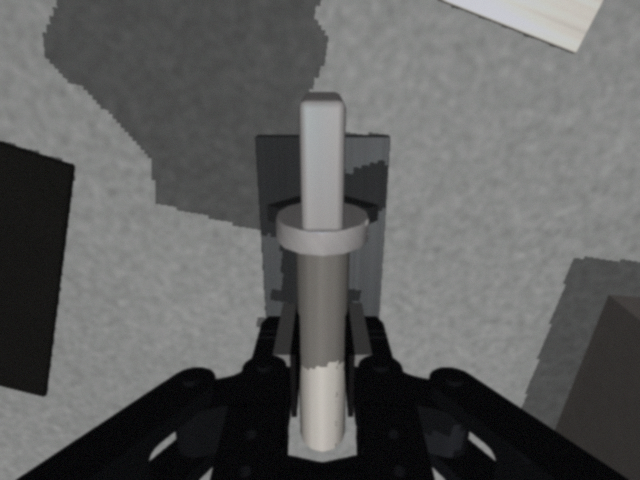

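apply_moves --moves '[{"x": 0.1,"y": 0,"z": 2,"rx": 0,"ry": 0,"rz": 0,"hand": -1},{"x": 0.2,"y": 0,"z": 4,"rx": 0,"ry": 0,"rz": 0,"hand": -1},{"x": 0.35,"y": 0,"z": 5.6,"rx": 0,"ry": 0,"rz": 0,"hand": -1},{"x": 0.35,"y": 0,"z": 5.6,"rx": 0,"ry": 0,"rz": 0,"hand": -1}]'

```text
t: 24.45
ee_pos: [0.4767, -0.1051, 0.0575]
tool_rot: [-3.141, 0.087, -2.991]
contact_force: [0.4, 1.2, -2.5]
grip_width: 0.0157
```

Run:
```python
from h import *
from tgt import *
p=shot('scene','s16.png');go(0.0);print(tool()[2]['joint_positions'])
a=p['frame'][180:280,220:353,::-1];w_=cv2.imread('pics/s16.png');cv2.imwrite('pics/c16.png',cv2.resize(a,(800,600),interpolation=cv2.INTER_CUBIC))
```

```text
target [ 0.4758 -0.1049  0.0426]
t 24.5 p0 [ 0.4769 -0.1052  0.058 ] rot [-3.141  0.088 -2.991] F [-0.6  0.1 -1.8] g 0.0155
shift cm [0.24 0.05 1.52] rv [-0.001  0.     0.   ]
[-0.10691363  0.58419989  0.43679304  2.16404531 -0.67248199  0.44163317
  2.588634  ]
```

View pics/c16.png

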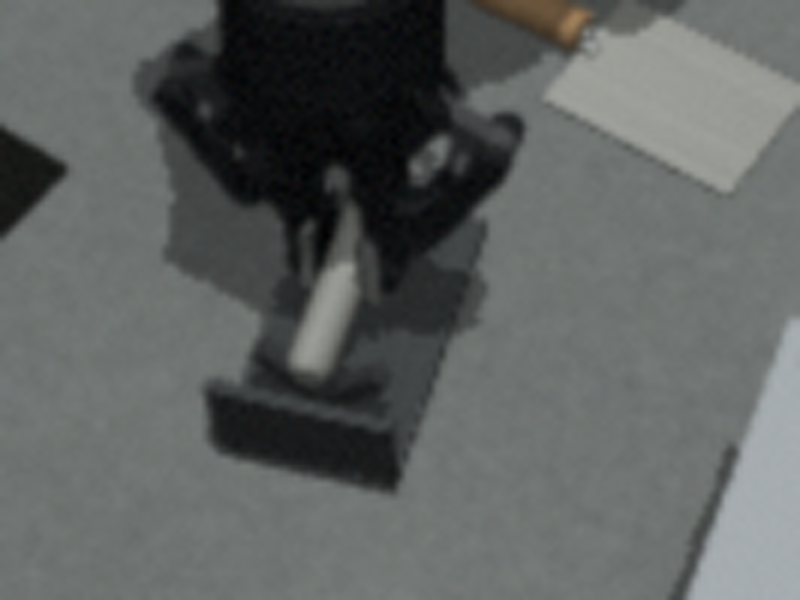

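Aligned, with the foot just inside the end plate. I lower it the last 15 mm slowly.

apply_moves --moves '[{"x": 0.1,"y": 0,"z": 0.6,"rx": 0,"ry": 0,"rz": 0,"hand": -1},{"x": 0.2,"y": 0,"z": 1.1,"rx": 0,"ry": 0,"rz": 0,"hand": -1},{"x": 0.2,"y": 0,"z": 1.4,"rx": 0,"ry": 0,"rz": 0,"hand": -1},{"x": 0.2,"y": 0,"z": 1.5,"rx": 0,"ry": 0,"rz": 0,"hand": -1},{"x": 0.2,"y": 0,"z": 1.5,"rx": 0,"ry": 0,"rz": 0,"hand": -1}]'

```text
t: 25.12
ee_pos: [0.4757, -0.1045, 0.0436]
tool_rot: [3.141, 0.089, -2.991]
contact_force: [-6.3, 1.7, 20.1]
grip_width: 0.0156
```

apply_moves --moves '[{"x": 0,"y": 0,"z": -0.1,"rx": 0,"ry": 0,"rz": 0,"hand": -1},{"x": 0,"y": 0,"z": -0.1,"rx": 0,"ry": 0,"rz": 0,"hand": -0.6},{"x": 0,"y": 0,"z": -0.1,"rx": 0,"ry": 0,"rz": 0,"hand": -0.4},{"x": 0,"y": 0,"z": -0.1,"rx": 0,"ry": 0,"rz": 0,"hand": -0.2},{"x": 0,"y": 0,"z": -0.1,"rx": 0,"ry": 0,"rz": 0,"hand": -0.1},{"x": 0,"y": 0,"z": -0.1,"rx": 0,"ry": 0,"rz": 0,"hand": -0.1}]'

```text
t: 25.88
ee_pos: [0.4757, -0.1044, 0.0432]
tool_rot: [-3.141, 0.087, -2.99]
contact_force: [0.3, -0.0, 0.4]
grip_width: 0.0386
```

apply_moves --moves '[{"x": 0,"y": 0,"z": -2,"rx": 0,"ry": 0,"rz": 0,"hand": 0},{"x": 0,"y": 0,"z": -5,"rx": 0,"ry": 0,"rz": 0,"hand": 0},{"x": 0,"y": 0,"z": -9,"rx": 0,"ry": 0,"rz": 0,"hand": 0},{"x": 0,"y": 0,"z": -13,"rx": 0,"ry": 0,"rz": 0,"hand": 0},{"x": 0,"y": 0,"z": -17,"rx": 0,"ry": 0,"rz": 0,"hand": 0},{"x": 0,"y": 0,"z": -17,"rx": 0,"ry": 0,"rz": 0,"hand": 0}]'

```text
t: 26.62
ee_pos: [0.4622, -0.1071, 0.2151]
tool_rot: [-3.14, 0.092, -2.99]
contact_force: [-0.1, 0.5, -0.8]
grip_width: 0.0425
```

Run:
```python
from h import *
from tgt import c,yaw
p=shot('wrist','w17.png');P,u,v=pts(p)
D=P-c;X=D[:,0]*np.cos(yaw)+D[:,1]*np.sin(yaw);Y=-D[:,0]*np.sin(yaw)+D[:,1]*np.cos(yaw);H=P[:,2]
for x0 in np.arange(-.095,.05,.01):
    k=(abs(X-x0)<.003)&(abs(Y)<.02)&(H<.08)&(H>.032)
    if k.sum(): print(round(x0,3),k.sum(),'top',np.percentile(H[k],90).round(4),'y',Y[k&(H>np.percentile(H[k],60))].mean().round(4))
for q in ['pin_shank','pin_head','rack_axis']:
  for o in pinpoint(q,p)[:2]: print(q,(lambda e:np.round([e[0]*np.cos(yaw)+e[1]*np.sin(yaw),-e[0]*np.sin(yaw)+e[1]*np.cos(yaw),e[2]],4))(w(p,o['at'])-c),round(o['conf'],2))
print(tool()[2]['t'],tool()[2]['contact_force'])
p2=shot('scene','s17.png')
for o in pinpoint('jar_a',p2): print(w(p2,o['at']).round(3),round(o['conf'],2))
a=p2['frame'][180:280,220:353,::-1];cv2.imwrite('pics/c17.png',np.hstack([cv2.resize(a,(400,300)),cv2.resize(cv2.imread('pics/w17.png'),(400,300))]))
```

```text
-0.085 190 top 0.0485 y 0.0
-0.075 178 top 0.0486 y 0.0001
-0.065 171 top 0.0485 y -0.0004
-0.055 244 top 0.0481 y 0.0
-0.045 209 top 0.0456 y -0.0005
-0.035 340 top 0.0396 y -0.0
-0.025 191 top 0.0401 y 0.0
-0.015 180 top 0.0399 y -0.0003
-0.005 180 top 0.0402 y -0.0001
0.005 173 top 0.0401 y -0.0002
0.015 160 top 0.0401 y -0.0001
0.025 160 top 0.04 y -0.0003
0.035 263 top 0.04 y -0.0004
0.045 28 top 0.0383 y -0.0001
pin_shank [ 0.0028 -0.0015 -0.0032] 0.56
pin_head [-0.0674 -0.0009 -0.0015] 0.71
rack_axis [ 0.0049 -0.0002 -0.0005] 0.96
26.825 [-0.05644472  0.82125892 -1.03205343]
[ 0.756 -0.076 -0.001] 0.95
[ 0.716 -0.229  0.001] 0.89
```

View pics/c17.png

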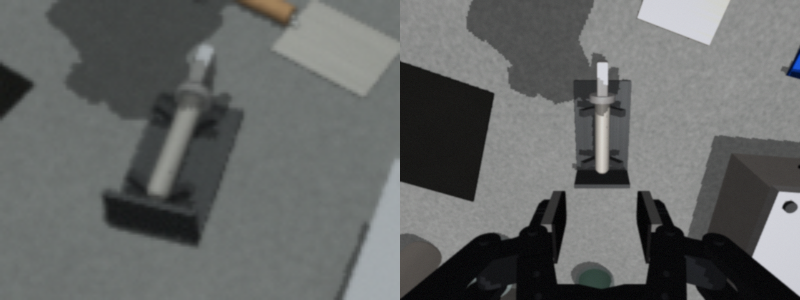

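View pics/s17.png

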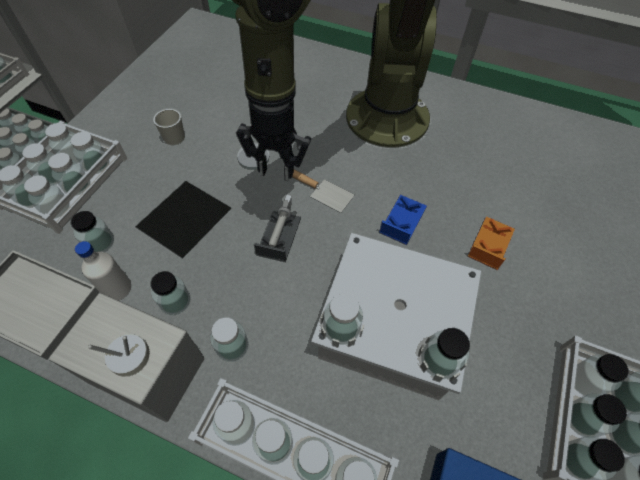

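```bash
python3 -c "
from bench import finish_job
print(finish_job())"
```

```text
the job is handed in; nothing more can be done
None
```

The freed pin is parked in the two saddles of the dark steel rack, and I handed the job in at about 27 s of the 72 s allowed; no verdict was reported back.

- **Drawing the pin:** I twisted it about ±0.7 rad at 1.4 rad/s while drawing up about 4 mm/s. The force readings, taken about once a second, showed at most 13 N of pull. The deck measured 115 mm high at each check I made.
- **Laying it on the mat:** I stood the foot on the mat and swung the pin down inside the grip. After letting go, the pictures showed it lying flat near the mat's centre.
- **Parking it:** I took it again by the shank and set it in the saddles with the foot towards the end plate.

My last checks, made before handing in:

- **Shank:** the top was level at 40 mm along its length, so the axis is at about 31 mm. It was within about 0.5 mm across, and the network put mid-shank about 3 mm along from the axis point.
- **Disagreement:** the network's own height for mid-shank was about 3 mm lower than my depth measurement, but still inside the 4 mm limit. The network's rack point also sat about 5 mm along from my fitted one.
- **Surroundings:** the gripper was open and about 17 cm clear of the rack. The two loose jars by the mat were standing within a few millimetres of where they started.

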